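Pack the repaired machine's spares into the toolbox and pin it shut

ROBOT

A 6-joint arm with a two-finger parallel gripper is mounted at the origin on the work surface. World frame = base frame: x ahead of the robot, y to its left, z up, the work surface at z = 0. Lengths are in mm, angles in rad, forces in N, time in s.
With the tool pointing down it reaches from about 350 to 975 mm from the base axis. Payload 7.1 kg.
Tool frame: the origin (TCP) lies at the very end of the fingers, on their centre line; the grasp point (between the pads) lies ctrl.hold_point_z behind it (ctrl.hold_point_z is the distance from the TCP to the grasp point, in mm); z points along the fingers, y is the line along which they close (so a half turn about z gives the same grasp; the last joint's range is limited). The gripper opens to 88 mm and grips with 3 to 60 N. Pads are 20 mm wide; open, the fingers measure 115 mm over their backs; the gripper's body (75 mm by 178 mm) begins 61 mm behind the grasp point.
Start: joints at [1.221, 0.423, 1.63, -0, 1.089, -0.019], TCP at [202.968, 591.108, 200.975] pointing down, gripper open.
Joint ranges: [-3, 3], [-0.9, 2.11], [0.09, 2.58], [-1.31, 4.45], [0.11, 2.69], [-2.54, 2.54]. Speed limits (rad/s): [2.39, 2.39, 3.01, 3.14, 3.14, 3.14].

INTERFACE

Orientations are given as a rotation vector (axis times angle).
In Python, from workcell import ctrl gives the robot as it stands. The module is installed in compiled form; this text tells all that it offers.
- The arm moves only by the shell command python3 -m creep 'ROWS'. ROWS is JSON, a list of rows, each an object with "translation": the shift along the tool's x, y, z in mm, a list of three; "angular": the turn, a rotation vector about the tool's x, y, z in rad, a list of three; "jaw": the opening, from 0 (shut) to 1 (fully open). A call has exactly 8 rows; each row is the pose to reach, as a shift and turn from the pose commanded when the call began, along the tool's axes at that moment; what a row does not reach only later rows make up. A row lasts 1/8 s, in which the tool goes at most 62.5 mm and 10.7 degrees, less where a joint would pass 70% of its speed; a pose out of reach is approached as far as the arm can. A call with a gripper value outside its range is refused whole. The fingers move at their own pace and stop on an object; the grip force is fixed at half the most. Time passes only in rows, so rows that repeat a pose let the fingers close, or fill a call up. It gives the time, the measured TCP pose, the force, the opening and the grip force at its end, in the units of the state.
- ctrl.get_obs(): the state, without advancing time (a new reading comes with each control period).
- ctrl.get_image(name): name is "scene" or "top" or "wrist"; returns the picture (420x560x3 uint8, red, green, blue); there is no depth.
- ctrl.camera_info(name): a dict with "camera_matrix" (3x3 intrinsics, pixels), "world_from_camera" (4x4, takes a point from camera to world coordinates). Camera axes: x right, y up, looking along -z (the intrinsics and any distortion apply to the point x, -y, -z); pixel columns grow to the right and rows downward; lengths in mm; the calibration is good to about 2 mm. A picture is of the moment at which its call begins: read the wrist's pose just before it. camera_info takes no time and is no camera call; for the wrist camera it gives the pose at the moment of the call.
- ctrl.close_job(): hands the job in; it is judged then, once.
Trained networks look in the newest picture that a camera, given by its name, has taken for a name from the list of things; names that differ only in an ending like _2 or _b are one class to them, and where a whole thing is asked for, a point or a joint stands for the part that bears it (a point fixed in the world has none). Each returns a list of dicts, best first, with "score" (0 to 1); they miss things now and then, are a little off and sometimes report something else, mostly with a low value. They report only what shows in the picture. A call takes as long as a camera call. They do not tell look-alikes from the thing itself.
- ctrl.look_for(camera, label): "rect" ([left, top, right, bottom] in pixels, round what is visible of it).
The state is a dict: "t": time; "qpos": joint angles; "qvel": joint speeds; "joint_torque": joint torques, N m; "ee_pos": TCP position; "orientation": TCP orientation; "ft_force": force on the tool from outside, world axes, zero at the start; "moment": the same for the moment, N m; "width": finger opening in mm; "grasp_force": force on a finger pad.
Only numpy, scipy, OpenCV 4.12 (cv2) and the standard library are available. Lean on these libraries where they do the work, as an engineer would, in place of code of your own. Each camera call takes 0.05 s, during which the arm holds its last target. There are 200 camera calls.

TASK

Tip the three loose parts from the sheet-metal tray into the open toolbox and set the empty tray back down flat on the table. Then shut the toolbox lid and push the steel lock pin, which stands in the wooden block, down through both padlock tabs at the front of the box until its head rests on the upper tab. Leave the other things on the table where they are.

Things in the scene. Friction and masses are not known exactly. Their poses are not given: they have to be found in the camera images.
- toolbox: Black plastic toolbox, fixed to the table, 180 mm (its x) by 240 mm (its y), 110 mm high, walls 5 mm. Origin: centre of its underside; x points from the front (padlock tabs) to the hinge side, z up.
- toolbox_mouth (a point): Centre of the toolbox's open mouth, 110 mm above the table.
- lid (a joint): Angle of the toolbox lid: 0 is shut, 1.57 stands upright, 1.85 is its stop. It starts open. The stiff hinge stays where it is left; it is pushed shut with about 3 N at the edge. The lid is a flat plate 182 mm by 244 mm, 12 mm thick. Open, it stands up to 300 mm above the table.
- lid_hinge (a point): Middle of the hinge line, which runs along the toolbox's y, at toolbox x = +90 mm, z = 111 mm (the underside of the shut lid).
- lid_edge (a point): Moves with the lid: middle of its free edge, on its outer (upper) face, 182 mm from the hinge line and 12 mm above the lid's underside. The frame's x and z are the toolbox's when the lid is shut, and turn with the lid.
- lower_eye (a point): Centre of the 16 mm hole in the toolbox's own padlock tab (8 mm thick, 44 by 50 mm), 112 mm in front of the toolbox's centre (toolbox x = -112 mm) and 104 mm above the table, mid-thickness. Axes as the toolbox.
- upper_eye (a point): Moves with the lid: centre of the 16 mm hole in the lid's padlock tab (6 mm thick, 44 by 50 mm), on its upper face. With the lid shut it lies straight over lower_eye, 117 mm above the table; a 3 mm gap separates the tabs.
- tray: Loose sheet-metal tray, 160 mm (its x) by 156 mm (its y), floor 4 mm thick, walls up to 32 mm high on three sides; the end at +x is open for pouring. Origin: centre of the floor's underside; z up. On the rear wall (-x) stands an upright grip tab, 10 mm thick, 60 mm wide, 85 mm high. 250 g; smooth, its load slides from about 17 degrees of slope.
- tray_grip (a point): Middle of the tray's grip tab, 85 mm behind the tray's origin and 65 mm above its underside; pinch it here across its 10 mm (along the tray's x). Axes as the tray.
- tray_lip (a point): Middle of the tray's open pouring edge, 80 mm ahead of the tray's origin, on the floor's upper face.
- motor: Small motor in the tray, a block 56 x 34 x 32 mm with a short shaft. Origin: centre of its underside.
- gear: Toothed wheel lying flat in the tray, 52 mm across, 18 mm thick. Origin: centre of its underside.
- transformer: Small transformer in the tray, 46 x 36 x 36 mm. Origin: centre of its underside.
- pin_block: Wooden block 60 x 60 x 50 mm, fixed to the table, with a hole (14 mm across, 44 mm deep) in its top in which the lock pin stands. Origin: centre of its underside.
- pin: Steel lock pin, 100 mm long, 80 g, standing tip down in the wooden block. Shank 12 mm across and 62 mm long with an 8 mm tapered tip; on it a round head 62 to 100 mm above the tip: a collar 32 mm across and 4 mm thick, then a grip 28 mm across. Origin: its tip; z along the pin towards the head.
- pin_tip (a point): The pin's tip.
- pin_head (a point): Where to grip the pin, on its axis, 88 mm from the tip.
- screwdriver_a: Bystander: a screwdriver lying on the table.
- screwdriver_b: Bystander: another screwdriver lying on the table.
- coffee_cup: Bystander: a white cup, 76 mm across and 90 mm high.
- multimeter: Bystander: a black multimeter lying flat, 140 x 75 x 32 mm.
- drill_shell: Bystander: half of a green drill housing, about 170 x 140 x 30 mm.
- glue_bottle: Bystander: a white bottle, 44 mm across and 100 mm high.
Mind the look-alikes: they are no part of the job. Leave any orange look-alike of the pin alone.

How it is judged (in metres and radians):
On the way, in this order (a step that is already met when the one before it is completed fails the run):
1. all three parts lie in the toolbox while the tray is still tipped over it (x of motor in the frame of toolbox between -0.088 and 0.088 m and y of motor in the frame of toolbox between -0.118 and 0.118 m and z of motor in the frame of toolbox between -0.01 and 0.1 m and x of gear in the frame of toolbox between -0.088 and 0.088 m and y of gear in the frame of toolbox between -0.118 and 0.118 m and z of gear in the frame of toolbox between -0.01 and 0.1 m and x of transformer in the frame of toolbox between -0.088 and 0.088 m and y of transformer in the frame of toolbox between -0.118 and 0.118 m and z of transformer in the frame of toolbox between -0.01 and 0.1 m and angle between tray's own z axis and vertical above 0.2 rad and horizontal distance between tray and toolbox_mouth below 0.26 m), for 0.05 s.
2. the lid is shut over the parts (x of motor in the frame of toolbox between -0.088 and 0.088 m and y of motor in the frame of toolbox between -0.118 and 0.118 m and z of motor in the frame of toolbox between -0.01 and 0.1 m and x of gear in the frame of toolbox between -0.088 and 0.088 m and y of gear in the frame of toolbox between -0.118 and 0.118 m and z of gear in the frame of toolbox between -0.01 and 0.1 m and x of transformer in the frame of toolbox between -0.088 and 0.088 m and y of transformer in the frame of toolbox between -0.118 and 0.118 m and z of transformer in the frame of toolbox between -0.01 and 0.1 m and value of joint lid below 0.04 rad), for 0.2 s.
At the end, for the whole second after the job is handed in: The three parts are inside the toolbox, the lid is shut within 0.04 rad, the pin hangs upright (0.15 rad) through both tabs, tip at least 43 mm below the lower eye and within 9 mm of its axis, the tray lies flat on the table (0.08 rad, 8 mm), all released and at rest (all of step 2 and z of pin_tip in the frame of lower_eye below -0.043 m and horizontal distance between pin_tip and lower_eye below 0.009 m and angle between pin's own z axis and vertical below 0.15 rad and linear speed of each of pin, tray below 0.02 m/s and angle between tray's own z axis and vertical below 0.08 rad and height (world z) of tray below 0.008 m); the robot touches nothing.
It fails at once if one of the bystanders is moved more than 40 mm (distance of any of screwdriver_a, screwdriver_b, coffee_cup, multimeter, drill_shell, glue_bottle from where it was at the start of the episode above 0.04 m).
It also fails if it takes over 72 s, if anything falls off the work surface, if the arm or the gripper's body presses on something with over 40 N, if the wrist force passes 120 N, or if a joint passes its speed limit or range.

## Working session

There is one attempt and no reset: what is moved stays moved. The work goes in short steps, Python scripts to look and compute and a shell command to move; the robot and the scene stay as the last step left them, time stands still between calls to the robot, and variables do not carry over. Pictures are saved under pics/ and viewed, at most 10 in all, crops included, and the job is handed in when it is done.

```bash
mkdir -p pics
cat > h.py <<'E'
import numpy as np, cv2
from workcell import ctrl
from scipy.spatial.transform import Rotation as R
def ray(cam,u,v,info=None):
    i=info or ctrl.camera_info(cam);K=np.array(i["camera_matrix"]);T=np.array(i["world_from_camera"])
    d=np.linalg.inv(K)@[u,v,1];d=T[:3,:3]@[d[0],-d[1],-d[2]]
    return T[:3,3],d
def onz(cam,u,v,z,info=None):
    o,d=ray(cam,u,v,info);return o+d*(z-o[2])/d[2]
def proj(cam,p,info=None):
    i=info or ctrl.camera_info(cam);K=np.array(i["camera_matrix"]);T=np.array(i["world_from_camera"])
    c=np.linalg.inv(T)@[*p,1];q=K@[c[0],-c[1],-c[2]];return q[:2]/q[2]
def snap(cam,name):
    im=ctrl.get_image(cam);cv2.imwrite(f"pics/{name}.png",im[:,:,::-1]);return im
E
python3 - <<'E'
from h import *
np.set_printoptions(precision=1,suppress=True)
for c in("scene","top"):
    snap(c,c+"0");i=ctrl.camera_info(c);print(c,i["camera_matrix"],i["world_from_camera"])
    for n in["toolbox","lid","tray","pin","pin_block","lower_eye","upper_eye","tray_grip","motor","gear","transformer","lid_edge","glue_bottle","coffee_cup"]:
        try:print(n,[(np.round(d["rect"]),round(d["score"],2)) for d in ctrl.look_for(c,n)[:3]])
        except Exception as e:print(n,e)
o=ctrl.get_obs();print(o, ctrl.hold_point_z)
a,b=[cv2.imread(f"pics/{c}0.png") for c in("scene","top")]
E
```

```text
scene [[506.    0.  281.6]
 [  0.  506.  212.9]
 [  0.    0.    1. ]] [[   0.6   -0.6    0.6 1268.6]
 [   0.8    0.4   -0.4 -517.5]
 [   0.     0.7    0.7  934.7]
 [   0.     0.     0.     1. ]]
toolbox [(array([296.,  66., 422., 224.]), 0.77), (array([112., 238., 124., 261.]), 0.65)]
lid [(array([338.,  67., 422., 158.]), 0.94)]
tray [(array([212., 222., 299., 293.]), 0.73)]
pin [(array([112., 236., 131., 262.]), 0.83), (array([155., 226., 170., 258.]), 0.74)]
pin_block [(array([110., 245., 141., 285.]), 0.94)]
lower_eye [(array([298.,  67., 420., 224.]), 0.91)]
upper_eye [(array([339.,  69., 424., 159.]), 0.67), (array([212., 224., 294., 290.]), 0.41), (array([238., 228., 260., 249.]), 0.27)]
tray_grip [(array([218., 226., 294., 291.]), 0.9), (array([339.,  66., 424., 159.]), 0.56), (array([262., 258., 322., 308.]), 0.28)]
motor [(array([255., 258., 283., 278.]), 0.74)]
gear [(array([242., 247., 264., 267.]), 0.84), (array([340.,  65., 422., 157.]), 0.5)]
transformer [(array([240., 227., 256., 247.]), 0.67), (array([150., 185., 188., 229.]), 0.62), (array([216., 224., 296., 292.]),
[... 1170 characters left out ...]
0.33)]
transformer [(array([306., 203., 324., 218.]), 0.73), (array([390., 225., 415., 246.]), 0.18)]
lid_edge [(array([154., 168., 177., 261.]), 0.65)]
glue_bottle [(array([414., 262., 430., 276.]), 0.71)]
coffee_cup [(array([370., 139., 399., 166.]), 0.96), (array([384., 224., 412., 249.]), 0.71)]
{'t': 1.5, 'qpos': array([ 1.2,  0.4,  1.6,  0. ,  1.1, -0. ]), 'qvel': array([ 0., -0., -0.,  0.,  0.,  0.]), 'joint_torque': array([ -0. , -54.5, -27.4,   0.1,   0. ,   0. ]), 'ee_pos': array([203. , 591.1, 201. ]), 'orientation': array([-0.5, -3.1,  0. ]), 'ft_force': array([-1.1, -0.1,  0. ]), 'moment': array([ 0.,  0., -0.]), 'grasp_force': 0.0, 'width': 87.68913868851365} 18.700000000000003
```

View pics/scene0.png

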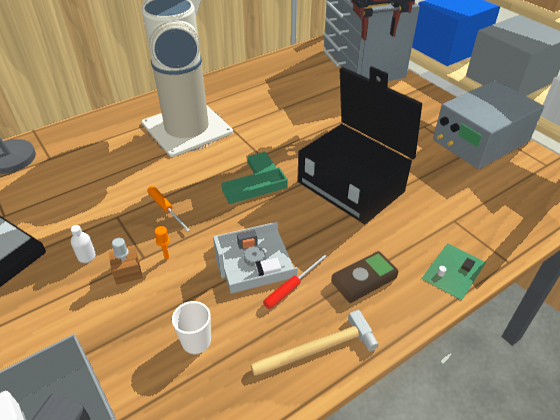

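View pics/top0.png

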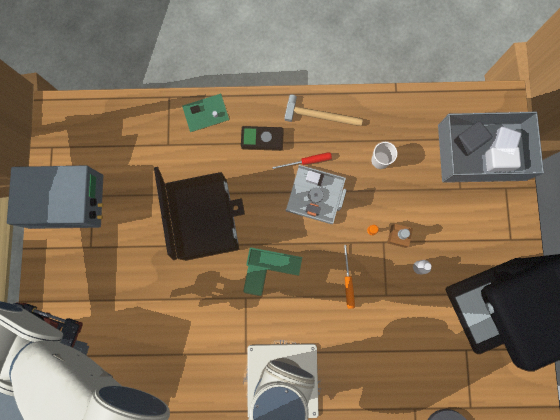

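The scene shows the toolbox at about (355,160) with its lid open, the tray with parts at (255,258), the pin in its block at (121,255) and the orange decoy at (162,240). In the top view the toolbox is at (203,215) with its tab at (237,208), the tray at (317,195) and the pin at (403,233). I'll zoom in on the top view.

Run:
```python
import cv2
a=cv2.imread("pics/top0.png")[130:290,145:435];b=cv2.imread("pics/scene0.png")[170:310,100:330]
a=cv2.resize(a,(580,320),interpolation=2);cv2.imwrite("pics/a.png",cv2.resize(cv2.imread("pics/top0.png")[140:270,150:350],(800,520),interpolation=2))
cv2.imwrite("pics/b.png",cv2.resize(b,(800,487),interpolation=2))
```

```text
(no output)
```

View pics/a.png

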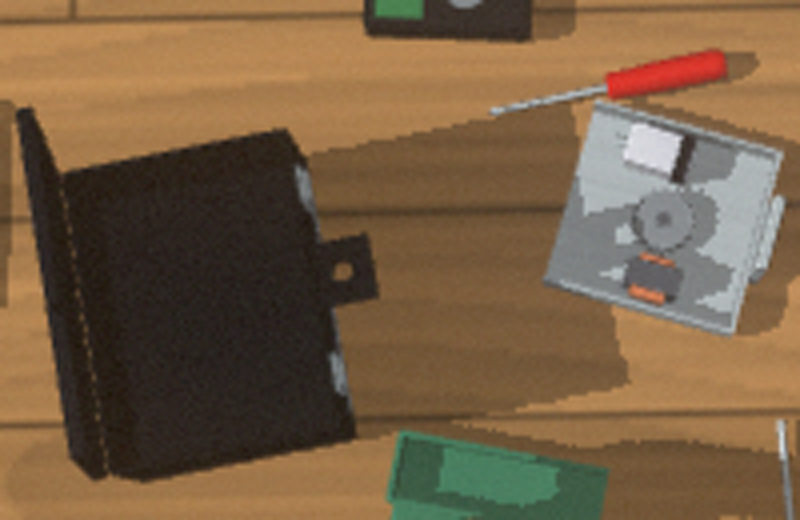

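View pics/b.png

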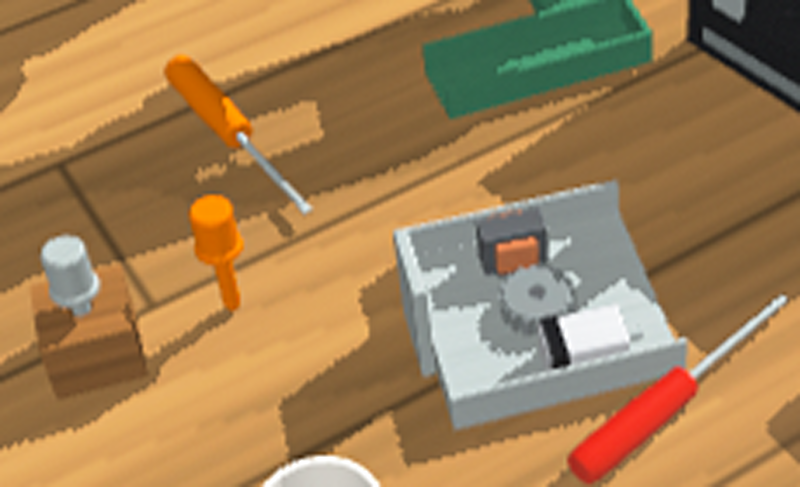

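Zoom a shows the tray's open end facing left (toolbox), grip tab at right, crop (768,238); lower eye hole at crop (343,271). Zoom b confirms that the silver pin is the one in the wooden block.

Run:
```python
from h import *
np.set_printoptions(precision=1,suppress=True)
f=lambda x,y,z:onz("top",150+x/4,140+y/4,z)
print("eye",f(343,271,108)); F1=f(290,131,110);F2=f(355,437,110);print("front rim",F1,F2)
print("hinge",f(72,208,110),f(110,476,110), "tabcorners",f(370,236,108),f(378,297,108),f(330,305,108))
print("tray rear top corners z32",f(782,152,32),f(735,333,32)," front floor",f(597,102,15),f(545,282,15))
print("tab top z85?",f(780,197,85),f(784,198,85),f(762,280,85),f(757,280,85))
print("parts",f(658,150,20),f(663,220,20),f(655,278,20))
print("pin top z106",onz("top",403.5,233,106),onz("top",401.5,233,106))
print("scene pin head", [onz("scene",100+(68)/3.478,170+y/3.478,106) for y in(248,)])
o=ctrl.get_obs();print(o['qpos'],R.from_rotvec(o['orientation']).as_matrix())
i=ctrl.camera_info("wrist");T=np.eye(4);T[:3,:3]=R.from_rotvec(o['orientation']).as_matrix();T[:3,3]=o['ee_pos']
print("tcp_from_cam",np.linalg.inv(T)@np.array(i["world_from_camera"]),i["camera_matrix"])
```

```text
eye [528.4 131.2 108. ]
front rim [639.3 172.4 110. ] [400.5 121.8 110. ]
hinge [581.5 341.4 110. ] [374.3 307.6 110. ] tabcorners [555.4 110.4 108. ] [507.7 104.3 108. ] [502.1 141.2 108. ]
tray rear top corners z32 [ 632.1 -218.9   32. ] [ 484.1 -175.6   32. ]  front floor [681.4 -69.1  15. ] [531.  -23.3  15. ]
tab top z85? [ 584.4 -209.7   85. ] [ 583.5 -212.8   85. ] [ 518.8 -193.2   85. ] [ 518.8 -189.3   85. ]
parts [ 638.5 -118.4   20. ] [ 579.8 -120.9   20. ] [ 531.8 -113.1   20. ]
pin top z106 [ 441.2 -379.8  106. ] [ 441.3 -373.8  106. ]
scene pin head [array([ 446.8, -380.3,  106. ])]
[ 1.2  0.4  1.6  0.   1.1 -0. ] [[-0.9  0.3 -0. ]
 [ 0.3  0.9 -0. ]
 [ 0.  -0.  -1. ]]
tcp_from_cam [[   0.     1.     0.3   68. ]
 [   1.     0.    -0.     0.9]
 [  -0.     0.3   -1.  -183.6]
 [   0.     0.     0.     1. ]] [[320.6   0.  278.6]
 [  0.  320.6 203.7]
 [  0.    0.    1. ]]
```

```bash
cat >> h.py <<'E'
def down(psi,tilt=0):
    "tool y at yaw psi deg; tilt deg pitches tool-y downwards"
    p=np.deg2rad(psi);y=np.array([np.cos(p),np.sin(p),0]);z=np.array([0,0,-1.]);x=np.cross(y,z)
    M=np.stack([x,y,z],1);return R.from_rotvec(x*np.deg2rad(tilt))*R.from_matrix(M)
def rel(wps):
    o=ctrl.get_obs();R0=R.from_rotvec(o['orientation']);np.set_printoptions(precision=3,suppress=True)
    print("t",round(o['t'],2),"at",o['ee_pos'],"F",o['ft_force'],"w",o['width'],"g",o['grasp_force'])
    for p,psi,tl in wps:
        print(p,psi,tl,"->",np.round(R0.inv().apply(np.array(p)-o['ee_pos']),1),np.round((R0.inv()*down(psi,tl)).as_rotvec(),3))
E
python3 - <<'E'
from h import *
# test tilt sign
print(down(73,30).as_matrix()[:,1])
rel([([240,500,420],70,0),([555,-202,300],73.3,0)])
E
```

```text
[ 0.25320132  0.82818421 -0.5       ]
t 1.5 at [202.984 591.094 200.972] F [-1.053 -0.096  0.011] w 87.68913868851365 g 0.0
[240, 500, 420] 70 0 -> [ -64.6  -74.1 -219. ] [-0.    -0.     0.018]
[555, -202, 300] 73.3 0 -> [-590.5 -635.7  -99. ] [-0.    -0.    -0.039]
```

```bash
python3 -m creep '[{"translation":[-16,-18,-60],"angular":[0,0,0],"jaw":1},{"translation":[-32,-36,-115],"angular":[0,0,0],"jaw":1},{"translation":[-50,-55,-170],"angular":[0,0,0],"jaw":1},{"translation":[-75,-85,-220],"angular":[0,0,0],"jaw":1},{"translation":[-115,-130,-225],"angular":[0,0,0],"jaw":1},{"translation":[-155,-175,-225],"angular":[0,0,0],"jaw":1},{"translation":[-195,-220,-225],"angular":[0,0,0],"jaw":1},{"translation":[-235,-265,-225],"angular":[0,0,0],"jaw":1}]'
python3 - <<'E'
from h import *
rel([([555,-202,250],73.3,0)])
E
```

```text
t: 2.5
ee_pos: [339.4, 262.4, 426.2]
orientation: [0.516, 3.098, 0.001]
ft_force: [0.6, 0.4, 0.1]
width: 87.7
grasp_force: 0.0
t 2.5 at [339.434 262.354 426.249] F [0.576 0.399 0.132] w 87.70964450675129 g 0.0
[555, -202, 250] 73.3 0 -> [-354.4 -369.5  176.2] [ 0.001  0.001 -0.039]
```

```bash
python3 -m creep '[{"translation":[-43,-45,0],"angular":[0,0,0],"jaw":1},{"translation":[-86,-90,0],"angular":[0,0,0],"jaw":1},{"translation":[-129,-135,30],"angular":[0,0,0],"jaw":1},{"translation":[-172,-180,60],"angular":[0,0,-0.02],"jaw":1},{"translation":[-214,-224,90],"angular":[0,0,-0.039],"jaw":1},{"translation":[-255,-266,115],"angular":[0,0,-0.039],"jaw":1},{"translation":[-295,-310,140],"angular":[0,0,-0.039],"jaw":1},{"translation":[-330,-345,150],"angular":[0,0,-0.039],"jaw":1}]'
python3 - <<'E'
from h import *
rel([([555,-202,250],73.3,0)])
i=ctrl.camera_info("wrist");snap("wrist","w1")
for p in([581,-121,4],[554,-202,85]):print(proj("wrist",p,i))
print([(d['rect'],d['score']) for d in ctrl.look_for("wrist","tray")[:2]])
E
```

```text
t: 3.5
ee_pos: [535.4, -162.8, 277.3]
orientation: [-0.457, -3.107, -0.001]
ft_force: [1.3, -0.0, 0.5]
width: 88.0
grasp_force: 0.0
t 3.5 at [ 535.369 -162.803  277.294] F [ 1.346 -0.046  0.548] w 88.03563287285732 g 0.0
[555, -202, 250] 73.3 0 -> [-30.1 -31.9  27.3] [ 0.    -0.001 -0.001]
[314.188 191.223]
[251.04  203.422]
[([248.6, 139.4, 381.6, 248.7], 0.94)]
```

View pics/w1.png

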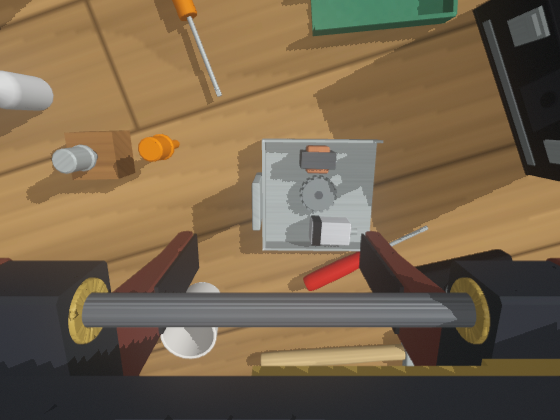

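The wrist view shows the tray square to the tool: grip tab at u≈252–262, v≈177–230; pin block at left (97,155), decoy (157,148).

Run:
```python
from h import *
np.set_printoptions(precision=1,suppress=True)
i=ctrl.camera_info("wrist")
print("tab",onz("wrist",257,203.5,85,i),onz("wrist",257,177,85,i),onz("wrist",257,230,85,i))
print("rear corners",onz("wrist",263,141,32,i),onz("wrist",263,249,32,i))
print("pinblock/pin head top",onz("wrist",66,160,106,i))
p=onz("wrist",257,203.5,85,i)
rel([([p[0],p[1],150],73.3,0),([p[0],p[1],47],73.3,0)])
```

```text
tab [ 556.1 -197.7   85. ] [ 525.3 -187.7   85. ] [ 588.2 -208.    85. ]
rear corners [ 489.8 -171.6   32. ] [ 634.5 -217.6   32. ]
pinblock/pin head top [ 443.  -380.6  106. ]
t 3.6 at [ 536.009 -165.29   276.011] F [0.688 0.669 0.054] w 88.05610965285528 g 0.0
[np.float64(556.092579596969), np.float64(-197.65292354907797), 150] 73.3 0 -> [-28.9 -25.  126. ] [-0.001 -0.002 -0.004]
[np.float64(556.092579596969), np.float64(-197.65292354907797), 47] 73.3 0 -> [-29.1 -24.9 229. ] [-0.001 -0.002 -0.004]
```

```bash
python3 -m creep '[{"translation":[-15,-13,40],"angular":[0,0,0],"jaw":1},{"translation":[-28,-25,85],"angular":[0,0,0],"jaw":1},{"translation":[-28,-25,120],"angular":[0,0,0],"jaw":1},{"translation":[-28,-25,120],"angular":[0,0,0],"jaw":1},{"translation":[-28,-25,120],"angular":[0,0,0],"jaw":1},{"translation":[-28,-25,120],"angular":[0,0,0],"jaw":1},{"translation":[-28,-25,120],"angular":[0,0,0],"jaw":1},{"translation":[-28,-25,120],"angular":[0,0,0],"jaw":1}]'
python3 - <<'E'
from h import *
i=ctrl.camera_info("wrist");snap("wrist","w2")
rel([([556,-197.7,47],72.5,0)])
E
```

```text
t: 4.6
ee_pos: [555.2, -193.1, 159.2]
orientation: [0.457, 3.107, -0.0]
ft_force: [-1.3, 0.0, -0.6]
width: 87.8
grasp_force: 0.0
t 4.65 at [ 555.093 -193.087  158.928] F [-0.475 -1.261 -0.497] w 87.69802080549138 g 0.0
[556, -197.7, 47] 72.5 0 -> [ -2.1  -4.2 111.9] [-0.     0.001  0.014]
```

View pics/w2.png

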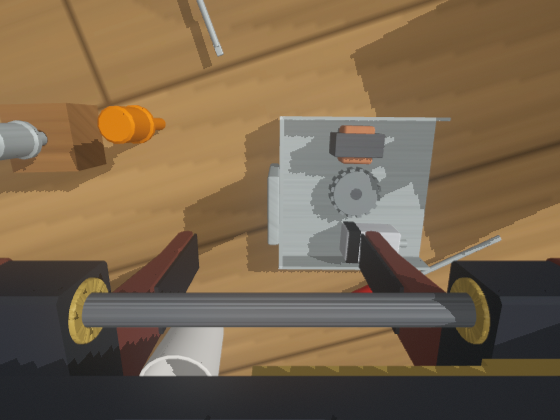

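The tab is at (274,204), the motor is clear of the right finger, and 4 mm more is needed along -y.

```bash
python3 -m creep '[{"translation":[-2,-4,40],"angular":[0,0,0],"jaw":1},{"translation":[-2,-4,85],"angular":[0,0,0.01],"jaw":1},{"translation":[-2,-4,112],"angular":[0,0,0.01],"jaw":1},{"translation":[-2,-4,112],"angular":[0,0,0.01],"jaw":1},{"translation":[-2,-4,112],"angular":[0,0,0.01],"jaw":0},{"translation":[-2,-4,112],"angular":[0,0,0.01],"jaw":0},{"translation":[-2,-4,112],"angular":[0,0,0.01],"jaw":0},{"translation":[-2,-4,112],"angular":[0,0,0.01],"jaw":0}]'
python3 -c "
from h import *
rel([([556,-198,300],74,0)])"
```

```text
t: 5.65
ee_pos: [556.0, -197.6, 47.1]
orientation: [0.472, 3.105, -0.0]
ft_force: [-0.2, -0.3, -0.6]
width: 50.8
grasp_force: 0.0
t 5.65 at [ 556.022 -197.598   47.091] F [-0.236 -0.28  -0.568] w 50.795524201117274 g 0.0
[556, -198, 300] 74 0 -> [  -0.4   -0.4 -252.9] [-0.     0.001 -0.023]
```

```bash
python3 -m creep '[{"translation":[0,0,0],"angular":[0,0,0],"jaw":0},{"translation":[0,0,0],"angular":[0,0,0],"jaw":0},{"translation":[0,0,0],"angular":[0,0,0],"jaw":0},{"translation":[0,0,0],"angular":[0,0,0],"jaw":0},{"translation":[0,0,0],"angular":[0,0,0],"jaw":0},{"translation":[0,0,0],"angular":[0,0,0],"jaw":0},{"translation":[0,0,-5],"angular":[0,0,0],"jaw":0},{"translation":[0,0,-15],"angular":[0,0,0],"jaw":0}]'
python3 - <<'E'
from h import *
snap("scene","s2");rel([([520,-130,210],88,0)])
im=cv2.imread("pics/s2.png");cv2.imwrite("pics/s2c.png",cv2.resize(im[150:310,150:390],(720,480),interpolation=2))
E
```

```text
t: 6.65
ee_pos: [554.7, -197.1, 61.0]
orientation: [-0.472, -3.104, -0.001]
ft_force: [-0.6, 0.7, -5.9]
width: 9.9
grasp_force: 30.1
t 6.7 at [ 555.851 -197.527   62.672] F [ 0.423  0.762 -4.243] w 9.903034436270904 g 30.03122627735138
[520, -130, 210] 88 0 -> [  54.2   53.8 -147.4] [-0.     0.    -0.267]
```

View pics/s2c.png

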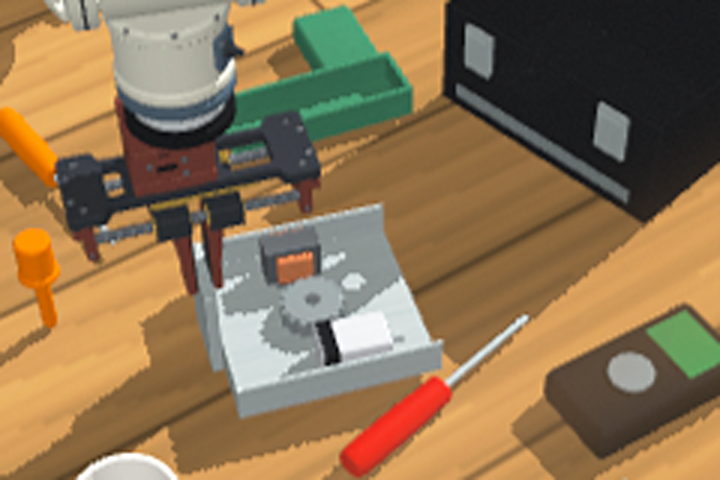

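The tray is lifted level, with the parts still in place. Next is the carry.

Run:
```python
from h import *
C=np.array([505,240.]);ax=np.array([-.207,.978])
def w(T,lx=-45,lz=140):
    t=np.deg2rad(T);a=-165*np.cos(t)+42.3*np.sin(t);u=165*np.sin(t)+42.3*np.cos(t)
    return [*np.round(C+ax*(lx+a),1),round(lz+u,1)]
rel([([555,-195,120],73,-4),([553,-140,185],80,-8)]+[(w(-8,-45,165),102,-8)])
print([ (T,w(T)) for T in(-8,0,15,25,35,45)])
```

```text
t 6.7 at [ 555.851 -197.527   62.672] F [ 0.423  0.762 -4.243] w 9.903034436270904 g 30.03122627735138
[555, -195, 120] 73 -4 -> [  1.5   2.2 -57.3] [-0.07   0.    -0.005]
[553, -140, 185] 80 -8 -> [  19.8   54.1 -122.3] [-0.14   0.009 -0.127]
[np.float64(549.4), np.float64(30.4), np.float64(183.9)] 102 -8 -> [  73.8  215.7 -121.3] [-0.137  0.036 -0.51 ]
[(-8, [np.float64(549.4), np.float64(30.4), np.float64(158.9)]), (0, [np.float64(548.5), np.float64(34.6), np.float64(182.3)]), (15, [np.float64(545.0), np.float64(50.8), np.float64(223.6)]), (25, [np.float64(541.6), np.float64(67.2), np.float64(248.1)]), (35, [np.float64(537.3), np.float64(87.5), np.float64(269.3)]), (45, [np.float64(532.3), np.float64(111.1), np.float64(286.6)])]
```

```bash
python3 -m creep '[{"translation":[0,0,-12],"angular":[-0.03,0,0],"jaw":0},{"translation":[0,0,-30],"angular":[-0.07,0,0],"jaw":0},{"translation":[1,2,-52],"angular":[-0.11,0,0],"jaw":0},{"translation":[3,6,-76],"angular":[-0.14,0,0],"jaw":0},{"translation":[6,16,-98],"angular":[-0.14,0,-0.04],"jaw":0},{"translation":[10,30,-114],"angular":[-0.14,0.01,-0.08],"jaw":0},{"translation":[15,50,-121],"angular":[-0.14,0.01,-0.13],"jaw":0},{"translation":[22,74,-122],"angular":[-0.14,0.01,-0.18],"jaw":0}]'
python3 - <<'E'
from h import *
rel([([549.4,30.4,184],102,-8)])
E
```

```text
t: 7.7
ee_pos: [556.8, -119.4, 183.8]
orientation: [0.186, 3.116, 0.218]
ft_force: [0.1, -0.6, -6.0]
width: 10.0
grasp_force: 30.1
t 7.7 at [ 556.796 -119.363  183.803] F [ 0.139 -0.626 -6.022] w 9.967998546963722 g 30.11954963207245
[549.4, 30.4, 184] 102 -8 -> [ 25.2 146.4  20.3] [-0.     0.05  -0.325]
```

```bash
python3 -m creep '[{"translation":[4,22,3],"angular":[0,0.005,-0.04],"jaw":0},{"translation":[8,45,6],"angular":[0,0.01,-0.09],"jaw":0},{"translation":[12,69,9],"angular":[0,0.02,-0.14],"jaw":0},{"translation":[16,93,13],"angular":[0,0.03,-0.19],"jaw":0},{"translation":[20,115,16],"angular":[0,0.035,-0.24],"jaw":0},{"translation":[23,132,18],"angular":[0,0.045,-0.29],"jaw":0},{"translation":[25,142,20],"angular":[0,0.05,-0.32],"jaw":0},{"translation":[25,146,20],"angular":[0,0.05,-0.325],"jaw":0}]'
python3 - <<'E'
from h import *
snap("top","t3");snap("scene","s3")
a=cv2.resize(cv2.imread("pics/top0.png")[:1,:1],(1,1))
t=cv2.resize(cv2.imread("pics/t3.png")[130:280,140:300],(427,400));s=cv2.resize(cv2.imread("pics/s3.png")[40:260,230:430],(364,400))
cv2.imwrite("pics/c3.png",np.hstack([t,s]))
rel([([548.5,34.6,182],102,0),([545,50.8,223.6],102,15),([541.6,67.2,248],102,25),([537,87.5,269],102,35)])
E
```

```text
t: 8.7
ee_pos: [549.6, 29.5, 183.8]
orientation: [0.324, -3.101, -0.217]
ft_force: [-0.5, 0.3, -5.5]
width: 9.7
grasp_force: 30.1
t 8.8 at [549.883  29.088 183.959] F [ 0.727 -0.439 -5.296] w 9.93225472091914 g 30.083475708961487
[548.5, 34.6, 182] 102 0 -> [0.2 5.3 2.7] [ 0.14  -0.001 -0.002]
[545, 50.8, 223.6] 102 15 -> [  0.4  27.6 -36.2] [ 0.402 -0.002 -0.002]
[541.6, 67.2, 248] 102 25 -> [  0.4  47.5 -58. ] [ 0.576 -0.002 -0.002]
[537, 87.5, 269] 102 35 -> [  0.7  71.1 -75.9] [ 0.751 -0.002 -0.002]
```

View pics/c3.png

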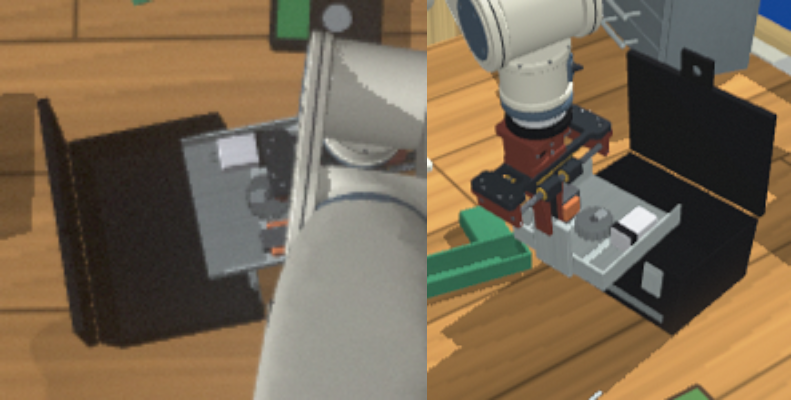

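The parts are still on the tray and the lip is over the box mouth. I'll shift 15 mm toward the box centreline and pour.

```bash
python3 -m creep '[{"translation":[7,5,0],"angular":[0.1,0,0],"jaw":0},{"translation":[15,12,-10],"angular":[0.2,0,0],"jaw":0},{"translation":[15,20,-22],"angular":[0.3,0,0],"jaw":0},{"translation":[15,28,-36],"angular":[0.4,0,0],"jaw":0},{"translation":[15,36,-46],"angular":[0.48,0,0],"jaw":0},{"translation":[15,43,-53],"angular":[0.54,0,0],"jaw":0},{"translation":[15,50,-60],"angular":[0.6,0,0],"jaw":0},{"translation":[15,58,-67],"angular":[0.66,0,0],"jaw":0}]'
python3 - <<'E'
from h import *
snap("top","t4");snap("scene","s4")
t=cv2.resize(cv2.imread("pics/t4.png")[130:280,140:300],(427,400));s=cv2.resize(cv2.imread("pics/s4.png")[40:260,230:430],(364,400))
cv2.imwrite("pics/c4.png",np.hstack([t,s]))
for c in("top","scene"):
  for n in("motor","gear","transformer"):print(c,n,[(d['rect'],d['score']) for d in ctrl.look_for(c,n)[:2]])
rel([([533,111,287],102,45)])
E
```

```text
t: 9.8
ee_pos: [525.3, 72.9, 258.8]
orientation: [-0.306, 2.971, -0.792]
ft_force: [0.9, -0.1, -3.6]
width: 9.5
grasp_force: 30.0
top motor []
top gear []
top transformer [([154.6, 165.7, 238.7, 257.4], 0.23)]
scene motor [([359.0, 161.5, 375.9, 189.2], 0.56)]
scene gear [([332.4, 139.8, 346.9, 152.1], 0.64), ([348.5, 166.7, 357.9, 176.4], 0.43)]
scene transformer [([279.0, 114.4, 366.1, 165.2], 0.65), ([333.3, 139.6, 349.1, 155.3], 0.56)]
t 10.2 at [525.325  72.339 258.424] F [-0.192  0.166 -2.677] w 9.787624638626284 g 29.954682290554047
[533, 111, 287] 102 45 -> [-15.4  17.3 -42.8] [ 0.266 -0.003 -0.002]
```

View pics/c4.png

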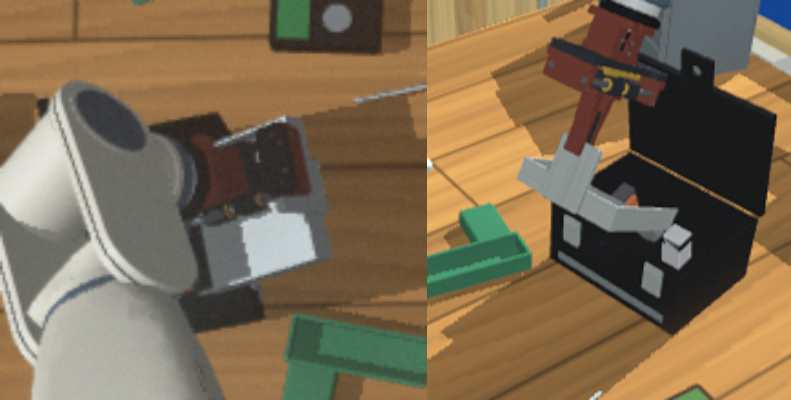

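The parts are sliding out over the box mouth, with the motor falling in at right. Wrist force is already down to the tray's own weight.

```bash
python3 -m creep '[{"translation":[0,5,-5],"angular":[0.06,0,0],"jaw":0},{"translation":[0,10,-12],"angular":[0.12,0,0],"jaw":0},{"translation":[0,10,-12],"angular":[0.12,0,0],"jaw":0},{"translation":[0,10,-12],"angular":[0.12,0,0],"jaw":0},{"translation":[0,10,-12],"angular":[0.06,0,0],"jaw":0},{"translation":[0,5,-5],"angular":[0,0,0],"jaw":0},{"translation":[0,0,0],"angular":[0,0,0],"jaw":0},{"translation":[0,0,0],"angular":[0,0,0],"jaw":0}]'
python3 - <<'E'
from h import *
ctrl.get_image("scene");i=ctrl.camera_info("scene")
for n in("motor","gear","transformer"):print(n,[(d['rect'],d['score']) for d in ctrl.look_for("scene",n)[:3]])
for q in([-80,-110],[80,-110],[80,110],[-80,110]):
    p=np.array([505,240.])+q[0]*np.array([-.207,.978])+q[1]*np.array([-.978,-.207]);print(q,proj("scene",[*p,110],i))
# back level over front of box, then to the table
rel([([530,20,200],102,0),([540,-120,200],80,0),([556,-200,140],73,0),([556,-200,47.5],73,0)])
E
```

```text
t: 11.2
ee_pos: [525.1, 72.0, 258.4]
orientation: [-0.307, 2.971, -0.792]
ft_force: [0.6, 0.7, -3.6]
width: 9.9
grasp_force: 30.0
motor [([360.4, 162.1, 381.8, 182.0], 0.52), ([110.7, 244.7, 140.4, 281.4], 0.33)]
gear [([351.3, 164.6, 368.8, 178.7], 0.54)]
transformer [([336.4, 166.1, 350.6, 174.7], 0.58)]
[-80, -110] [367.28055399 187.78502683]
[80, -110] [403.77876413 158.06721792]
[80, 110] [337.81864688 124.78882931]
[-80, 110] [300.14929908 150.0819073 ]
t 11.4 at [525.226  73.323 258.211] F [-0.072 -0.258 -2.561] w 9.791356181499232 g 29.95474398136139
[530, 20, 200] 102 0 -> [  6.2 -17.2  76.9] [-0.52  -0.002 -0.001]
[540, -120, 200] 80 0 -> [  25.3 -137.8  146.1] [-0.514  0.098  0.374]
[556, -200, 140] 73 0 -> [  26.  -178.8  238.7] [-0.51   0.129  0.493]
[556, -200, 47.5] 73 0 -> [  25.8 -132.8  319. ] [-0.51   0.129  0.493]
```

```bash
python3 -m creep '[{"translation":[2,-5,20],"angular":[-0.13,0,0],"jaw":0},{"translation":[4,-12,45],"angular":[-0.28,0,0],"jaw":0},{"translation":[6,-20,72],"angular":[-0.42,0,0],"jaw":0},{"translation":[9,-50,95],"angular":[-0.51,0.02,0.08],"jaw":0},{"translation":[15,-90,120],"angular":[-0.51,0.05,0.2],"jaw":0},{"translation":[21,-130,145],"angular":[-0.51,0.08,0.32],"jaw":0},{"translation":[26,-150,190],"angular":[-0.51,0.11,0.42],"jaw":0},{"translation":[26,-178,237],"angular":[-0.51,0.129,0.5],"jaw":0}]'
python3 - <<'E'
from h import *
rel([([556,-197.6,47.3],72.5,0)])
E
```

```text
t: 12.4
ee_pos: [555.6, -199.7, 140.5]
orientation: [0.477, 3.103, 0.001]
ft_force: [0.8, 0.4, -3.3]
width: 9.6
grasp_force: 30.0
t 12.4 at [ 555.642 -199.749  140.549] F [ 0.765  0.373 -3.272] w 9.56251675063452 g 29.976681768894196
[556, -197.6, 47.3] 72.5 0 -> [ 0.5  2.1 93.3] [0.001 0.002 0.   ]
```

```bash
python3 -m creep '[{"translation":[0,2,35],"angular":[0,0,0],"jaw":0},{"translation":[0,2,65],"angular":[0,0,0],"jaw":0},{"translation":[0,2,83],"angular":[0,0,0],"jaw":0},{"translation":[0,2,90],"angular":[0,0,0],"jaw":0},{"translation":[0,2,93],"angular":[0,0,0],"jaw":0},{"translation":[0,2,93],"angular":[0,0,0],"jaw":0},{"translation":[0,2,93],"angular":[0,0,0],"jaw":0.4},{"translation":[0,2,93],"angular":[0,0,0],"jaw":0.4}]'
python3 - <<'E'
from h import *
rel([([556,-198,180],72.5,0)])
E
```

```text
t: 13.4
ee_pos: [557.2, -197.1, 49.2]
orientation: [0.475, 3.102, 0.001]
ft_force: [-0.5, 0.5, 0.5]
width: 26.4
grasp_force: 0.0
t 13.4 at [ 557.201 -197.059   49.183] F [-0.533  0.507  0.511] w 26.409332819632898 g 0.0
[556, -198, 180] 72.5 0 -> [   0.4   -1.1 -130.8] [0.002 0.004 0.002]
```

```bash
python3 -m creep '[{"translation":[0,0,-40],"angular":[0,0,0],"jaw":0.4},{"translation":[0,0,-95],"angular":[0,0,0],"jaw":0.4},{"translation":[0,0,-155],"angular":[0,0,0],"jaw":0.3},{"translation":[2,20,-210],"angular":[0,0,0],"jaw":0},{"translation":[6,45,-260],"angular":[0,0,0],"jaw":0},{"translation":[15,85,-305],"angular":[0,0,0],"jaw":0},{"translation":[30,135,-325],"angular":[0,0,0],"jaw":0},{"translation":[50,190,-330],"angular":[0,0,-0.05],"jaw":0}]'
python3 - <<'E'
from h import *
ctrl.get_image("top");
for n in("tray","screwdriver_a","pin","lid"):print(n,[(d['rect'],d['score']) for d in ctrl.look_for("top",n)[:3]])
ctrl.get_image("scene");print([(d['rect'],d['score']) for d in ctrl.look_for("scene","tray")[:3]])
rel([([420,330,390],102,0),([406,418,390],102,0),([406,418,265],102,0)])
E
```

```text
t: 14.4
ee_pos: [565.4, 0.4, 381.1]
orientation: [0.396, 3.11, 0.003]
ft_force: [0.1, 0.7, -0.7]
width: 0.7
grasp_force: 0.0
tray [([306.4, 171.7, 344.1, 226.7], 0.7)]
screwdriver_a [([343.2, 246.6, 358.2, 310.8], 0.82), ([397.9, 228.2, 408.6, 238.5], 0.39)]
pin [([368.5, 226.3, 381.1, 238.0], 0.46)]
lid [([153.9, 167.8, 175.0, 258.0], 0.85), ([156.6, 167.2, 235.5, 259.8], 0.27)]
[([212.8, 222.1, 296.9, 293.1], 0.67)]
t 14.75 at [564.671  -2.013 378.179] F [ 0.594 -0.084 -0.149] w 0.38066359995270665 g 0.0
[420, 330, 390] 102 0 -> [223.7 284.8 -11.9] [ 0.001  0.002 -0.465]
[406, 418, 390] 102 0 -> [259.5 366.4 -11.9] [ 0.001  0.002 -0.465]
[406, 418, 265] 102 0 -> [259.7 366.3 113.1] [ 0.001  0.002 -0.465]
```

```bash
python3 -m creep '[{"translation":[32,45,-12],"angular":[0,0,-0.06],"jaw":0},{"translation":[65,91,-14],"angular":[0,0,-0.13],"jaw":0},{"translation":[97,137,-14],"angular":[0,0,-0.2],"jaw":0},{"translation":[129,183,-14],"angular":[0,0,-0.27],"jaw":0},{"translation":[162,229,-14],"angular":[0,0,-0.34],"jaw":0},{"translation":[195,275,-14],"angular":[0,0,-0.4],"jaw":0},{"translation":[228,321,-14],"angular":[0,0,-0.465],"jaw":0},{"translation":[259,366,-14],"angular":[0,0,-0.465],"jaw":0}]'
python3 - <<'E'
from h import *
C=np.array([505,240.]);ax=np.array([-.207,.978]);ay=np.array([-.978,-.207])
ctrl.get_image("wrist")
w=[([406,418,265],102,0)]
for th in(115,105,95,85,75,65,55,45,35,25,15,8,0,-2):
    t=np.deg2rad(th);r=172
    if th>90: x=90-182*np.cos(t)+12*np.sin(t)+13.5; z=275
    else: x=90-r*np.cos(t)+12*np.sin(t)+13.5; z=111+r*np.sin(t)+12*np.cos(t)
    z=min(z,275)
    w.append(([*np.round(C+x*ax+60*ay,0),round(z)],102,0))
rel(w)
E
```

```text
t: 15.75
ee_pos: [406.1, 418.9, 392.2]
orientation: [-0.329, 3.122, 0.0]
ft_force: [0.8, 0.5, -0.5]
width: 0.6
grasp_force: 0.0
t 15.8 at [403.884 423.998 391.712] F [-0.973  2.47  -0.047] w 0.5422241915749653 g 0.0
[406, 418, 265] 102 0 -> [ -0.7  -6.7 126.7] [0.003 0.001 0.003]
[np.float64(407.0), np.float64(415.0), 275] 102 0 -> [ -1.   -9.8 116.7] [0.003 0.001 0.003]
[np.float64(413.0), np.float64(386.0), 275] 102 0 -> [ -0.8 -39.5 116.6] [0.003 0.001 0.003]
[np.float64(419.0), np.float64(356.0), 275] 102 0 -> [ -0.3 -70.  116.5] [0.003 0.001 0.003]
[np.float64(426.0), np.float64(326.0), 275] 102 0 -> [  -0.8 -100.8  116.4] [0.003 0.001 0.003]
[np.float64(432.0), np.float64(297.0), 275] 102 0 -> [  -0.6 -130.5  116.3] [0.003 0.001 0.003]
[np.float64(438.0), np.float64(268.0), 272] 102 0 -> [  -0.4 -160.1  119.2] [0.003 0.001 0.003]
[np.float64(443.0), np.float64(242.0), 259] 102 0 -> [   0.2 -186.6  132.1] [0.003 0.001 0.003]
[np.float64(448.0), np.float64(218.0), 241] 102 0 -> [   0.4 -211.2  150. ] [0.003 0.001 0.003]
[np.float64(453.0), np.float64(198.0), 219] 102 0 -> [  -0.2 -231.8  171.9] [0.003 0.001 0.003]
[np.float64(456.0), np.float64(181.0), 195] 102 0 -> [   0.4 -249.2  195.9] [0.003 0.001 0.003]
[np.float64(459.0), np.float64(169.0), 167] 102 0 -> [   0.1 -261.6  223.8] [0.003 0.001 0.003]
[np.float64(460.0), np.float64(164.0), 147] 102 0 -> [   0.2 -266.8  243.8] [0.003 0.001 0.003]
[np.float64(460.0), np.float64(161.0), 123] 102 0 -> [   0.8 -269.8  267.8] [0.003 0.001 0.003]
[np.float64(461.0), np.float64(160.0), 117] 102 0 -> [   0.1 -271.   273.8] [0.003 0.001 0.003]
```

```bash
python3 -m creep '[{"translation":[0,0,55],"angular":[0,0,0],"jaw":0},{"translation":[0,0,110],"angular":[0,0,0],"jaw":0},{"translation":[0,-12,116],"angular":[0,0,0],"jaw":0},{"translation":[0,-40,116],"angular":[0,0,0],"jaw":0},{"translation":[0,-70,116],"angular":[0,0,0],"jaw":0},{"translation":[0,-100,116],"angular":[0,0,0],"jaw":0},{"translation":[0,-130,116],"angular":[0,0,0],"jaw":0},{"translation":[0,-155,118],"angular":[0,0,0],"jaw":0}]'
python3 - <<'E'
from h import *
rel([([443,242,259],102,0),([448,218,241],102,0),([453,198,219],102,0),([456,181,195],102,0),([459,169,167],102,0),([460,164,147],102,0),([460,161,123],102,0),([461,160,119],102,0)])
E
```

```text
t: 16.8
ee_pos: [440.5, 265.1, 277.0]
orientation: [-0.328, 3.119, 0.003]
ft_force: [0.3, 0.8, -0.8]
width: 0.5
grasp_force: 0.0
t 16.8 at [440.489 265.072 276.968] F [ 0.294  0.803 -0.763] w 0.48634289155671717 g 0.0
[443, 242, 259] 102 0 -> [  2.4 -23.1  17.9] [ 0.001  0.006 -0.   ]
[448, 218, 241] 102 0 -> [  2.6 -47.6  35.9] [ 0.001  0.006 -0.   ]
[453, 198, 219] 102 0 -> [  2.  -68.3  57.9] [ 0.001  0.006 -0.   ]
[456, 181, 195] 102 0 -> [  2.8 -85.6  81.9] [ 0.001  0.006 -0.   ]
[459, 169, 167] 102 0 -> [  2.5 -97.9 109.8] [ 0.001  0.006 -0.   ]
[460, 164, 147] 102 0 -> [   2.7 -103.1  129.8] [ 0.001  0.006 -0.   ]
[460, 161, 123] 102 0 -> [   3.5 -106.   153.8] [ 0.001  0.006 -0.   ]
[461, 160, 119] 102 0 -> [   2.7 -107.2  157.8] [ 0.001  0.006 -0.   ]
```

Run:
```python
from h import *
C=np.array([505,240.]);ax=np.array([-.207,.978]);ay=np.array([-.978,-.207])
ctrl.get_image("scene");i=ctrl.camera_info("scene")
for n in("lid","lid_edge","upper_eye"):print(n,[(d['rect'],d['score']) for d in ctrl.look_for("scene",n)[:2]])
ctrl.get_image("top");j=ctrl.camera_info("top")
for n in("lid","upper_eye"):print(n,[(d['rect'],d['score']) for d in ctrl.look_for("top",n)[:2]])
for th in(106,90,75,65,55,40):
    t=np.deg2rad(th);q=[]
    for r,y in((0,-122),(0,122),(182,-122),(182,122),(225,0)):
        q.append([*(C+(90-r*np.cos(t))*ax+y*ay),111+r*np.sin(t)])
    for c,k in(("scene",i),("top",j)):
        P=np.array([proj(c,p,k) for p in q]);print(th,c,P.min(0),P.max(0))
```

```text
lid [([338.0, 67.1, 421.3, 158.2], 0.7), ([363.3, 158.2, 380.6, 183.3], 0.15)]
lid_edge [([339.1, 64.4, 421.1, 158.7], 0.97), ([296.1, 70.2, 420.3, 223.9], 0.24)]
upper_eye [([214.8, 222.8, 297.2, 290.3], 0.64), ([339.8, 67.6, 420.1, 157.8], 0.61)]
lid [([286.9, 166.2, 348.5, 224.1], 0.69), ([154.4, 166.5, 174.4, 246.0], 0.57)]
upper_eye [([153.7, 167.7, 171.7, 248.8], 0.55)]
106 scene [336.74354932  57.25095842] [434.23381644 157.98711249]
106 top [127.49217991 175.40578122] [178.95766349 262.72167495]
90 scene [336.74354932  62.39402267] [423.65177562 157.98711249]
90 top [146.56230398 170.76343931] [178.95766349 261.36770346]
75 scene [330.47413486  71.20842135] [412.18902099 157.98711249]
75 top [164.08558326 167.49532967] [180.73180319 261.36770346]
65 scene [322.73474511  79.39089722] [409.87718361 157.98711249]
65 top [164.30557548 166.0549904 ] [192.54639525 261.36770346]
55 scene [315.40697185  89.07710447] [409.87718361 157.98711249]
55 top [164.30557548 165.26201262] [203.64821923 261.36770346]
40 scene [305.85042231 105.55216405] [409.87718361 157.98711249]
40 top [164.30557548 165.29605194] [219.33615855 261.36770346]
```

Run:
```python
from h import *
snap("top","t5");snap("scene","s5");snap("wrist","w5")
t=cv2.resize(cv2.imread("pics/t5.png")[110:290,120:300],(400,400));s=cv2.resize(cv2.imread("pics/s5.png")[20:240,230:450],(400,400))
cv2.imwrite("pics/c5.png",np.hstack([t,s]))
```

```text
(no output)
```

View pics/c5.png

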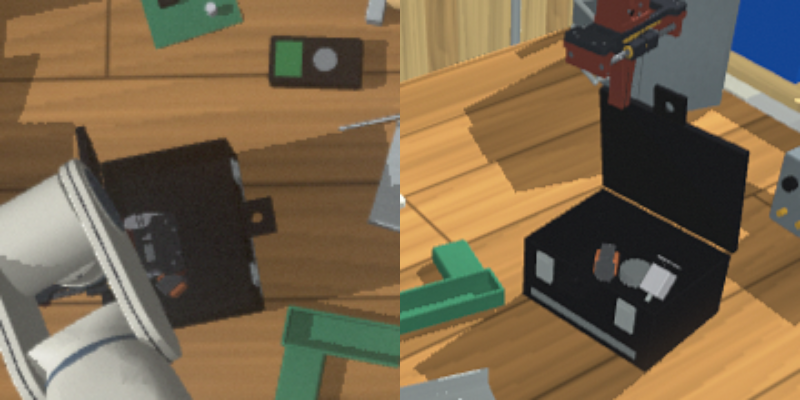

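The top view shows the three parts in the box. The scene view shows the finger in front of an unmoved lid, so it crossed without catching it. I'll fit the lid angle from its corners.

Run:
```python
from h import *
from scipy.optimize import least_squares
np.set_printoptions(precision=2,suppress=True)
i=ctrl.camera_info("scene");j=ctrl.camera_info("top")
print("tcp px",proj("scene",[440.5,265,277],i))
def pt(v,x,y,z):
    a=v[2];return [v[0]+x*np.cos(a)-y*np.sin(a),v[1]+x*np.sin(a)+y*np.cos(a),z]
def lid(v,r,y,h):
    t=v[3];return pt(v,90-r*np.cos(t)+h*np.sin(t),y,111+r*np.sin(t)+h*np.cos(t))
S=lambda x,y:(230+(x-400)*.55,20+y*.55)
Tp=lambda x,y:(150+x/4,140+y/4)
obs=[("scene",S(748,152),'l',182,-122,0),("scene",S(601,88),'l',182,122,0),
 ("scene",S(645,370),'b',-90,-120,0),("scene",S(642,308+0),'x',0,0,0),
 ("scene",S(671,107),'l',202,0,3),
 ("top",Tp(288,130),'b',-90,-120,110),("top",Tp(355,437),'b',-90,120,110),("top",Tp(343,271),'b',-112,0,108)]
obs=[o for o in obs if o[2]!='x']
def f(v):
    e=[]
    for c,q,k,a,b,z in obs:
        p=lid(v,a,b,z) if k=='l' else pt(v,a,b,z)
        e+=list(proj(c,p,i if c=="scene" else j)-q)
    return e
s=least_squares(f,[505,240,1.78,1.5],loss='soft_l1');print(s.x,np.array(f(s.x)).reshape(-1,2))
v=s.x;print("eye",pt(v,-112,0,117),"edge",lid(v,182,60,12),lid(v,182,60,0))
```

```text
tcp px [348.81  84.32]
[510.43 243.08   1.74   1.43] [[-1.37  0.27]
 [-0.54 -1.58]
 [-1.52  0.81]
 [ 0.13 -1.91]
 [-0.27 -1.2 ]
 [-3.99 -2.26]
 [-0.48 -0.35]]
eye [np.float64(529.5127669073909), np.float64(132.71991265000256), 117] edge [np.float64(438.3312465410444), np.float64(307.95308303048006), np.float64(292.8726738887125)] [np.float64(440.35486526307875), np.float64(296.2467182952617), np.float64(291.1797498048068)]
```

```bash
python3 -m creep '[{"translation":[4,0,-40],"angular":[0,0,0],"jaw":0},{"translation":[8,0,-75],"angular":[0,0,0],"jaw":0},{"translation":[15,45,-75],"angular":[0,0,0],"jaw":0},{"translation":[15,100,-75],"angular":[0,0,0],"jaw":0},{"translation":[15,115,-50],"angular":[0,0,0],"jaw":0},{"translation":[15,115,0],"angular":[0,0,0],"jaw":0},{"translation":[15,115,27],"angular":[0,0,0],"jaw":0},{"translation":[15,115,27],"angular":[0,0,0],"jaw":0}]'
python3 - <<'E'
from h import *
v=[508,242,1.755]
def pt(x,y,z):
    a=v[2];return [round(v[0]+x*np.cos(a)-y*np.sin(a)),round(v[1]+x*np.sin(a)+y*np.cos(a)),round(z)]
w=[]
for th,r in((78,135),(68,140),(58,150),(48,160),(38,168),(28,172),(18,174),(9,175),(0,175),(-2,175)):
    t=np.deg2rad(th);w.append((pt(90-r*np.cos(t)+12*np.sin(t)+13.5,72,111+r*np.sin(t)+12*np.cos(t)),102,0))
rel(w)
E
```

```text
t: 18.3
ee_pos: [398.4, 375.7, 245.3]
orientation: [0.333, -3.122, 0.003]
ft_force: [-0.1, -0.1, 0.8]
width: 0.5
grasp_force: 0.0
t 18.3 at [398.44  375.747 245.287] F [-0.084 -0.061  0.832] w 0.468224883083411 g 0.0
[421, 315, 246] 102 0 -> [ -9.2 -64.1  -0.6] [-0.002 -0.002  0.003]
[426, 290, 245] 102 0 -> [ -8.9 -89.6   0.5] [-0.002 -0.002  0.003]
[431, 262, 245] 102 0 -> [  -7.8 -118.1    0.5] [-0.002 -0.002  0.003]
[436, 234, 238] 102 0 -> [  -6.8 -146.5    7.6] [-0.002 -0.002  0.003]
[441, 208, 224] 102 0 -> [  -6.3 -172.9   21.6] [-0.002 -0.002  0.003]
[445, 187, 202] 102 0 -> [  -5.8 -194.2   43.7] [-0.002 -0.002  0.003]
[448, 172, 176] 102 0 -> [  -5.6 -209.5   69.7] [-0.002 -0.002  0.003]
[450, 162, 150] 102 0 -> [  -5.5 -219.6   95.7] [-0.002 -0.002  0.003]
[450, 159, 123] 102 0 -> [  -4.9 -222.5  122.7] [-0.002 -0.002  0.003]
[450, 158, 117] 102 0 -> [  -4.7 -223.5  128.7] [-0.002 -0.002  0.003]
```

```bash
python3 -m creep '[{"translation":[-2,-30,0],"angular":[0,0,0],"jaw":0},{"translation":[-3,-55,0],"angular":[0,0,0],"jaw":0},{"translation":[-5,-75,0],"angular":[0,0,0],"jaw":0},{"translation":[-6,-97,0],"angular":[0,0,0],"jaw":0},{"translation":[-6,-120,2],"angular":[0,0,0],"jaw":0},{"translation":[-6,-147,9],"angular":[0,0,0],"jaw":0},{"translation":[-6,-173,24],"angular":[0,0,0],"jaw":0},{"translation":[-6,-194,46],"angular":[0,0,0],"jaw":0}]'
python3 - <<'E'
from h import *
ctrl.get_image("scene")
print([(d['rect'],d['score']) for d in ctrl.look_for("scene","lid")[:2]])
rel([([448,172,176],102,0),([450,162,150],102,0),([450,159,123],102,0),([450,158,117],102,0)])
E
```

```text
t: 19.3
ee_pos: [448.1, 187.4, 202.6]
orientation: [-0.33, 3.118, 0.003]
ft_force: [0.0, 0.3, 0.2]
width: 0.4
grasp_force: 0.3
[([308.2, 107.4, 415.6, 159.2], 0.67)]
t 19.4 at [446.07  186.23  200.506] F [ 0.065  0.382 -0.253] w 0.26208457920171846 g 0.0
[448, 172, 176] 102 0 -> [  1.1 -14.3  24.5] [-0.  0.  0.]
[450, 162, 150] 102 0 -> [  1.2 -24.5  50.5] [-0.  0.  0.]
[450, 159, 123] 102 0 -> [  1.8 -27.4  77.5] [-0.  0.  0.]
[450, 158, 117] 102 0 -> [  2.  -28.4  83.5] [-0.  0.  0.]
```

```bash
python3 -m creep '[{"translation":[1,-8,14],"angular":[0,0,0],"jaw":0},{"translation":[1,-16,28],"angular":[0,0,0],"jaw":0},{"translation":[1,-22,43],"angular":[0,0,0],"jaw":0},{"translation":[1,-26,58],"angular":[0,0,0],"jaw":0},{"translation":[1,-27,70],"angular":[0,0,0],"jaw":0},{"translation":[1,-28,77],"angular":[0,0,0],"jaw":0},{"translation":[1,-28,80],"angular":[0,0,0],"jaw":0},{"translation":[1,-28,80],"angular":[0,0,0],"jaw":0}]'
python3 - <<'E'
from h import *
ctrl.get_image("scene")
print([(d['rect'],d['score']) for d in ctrl.look_for("scene","lid")[:2]])
rel([([450,158,119],102,0)])
E
```

```text
t: 20.4
ee_pos: [451.7, 160.5, 121.3]
orientation: [-0.332, 3.122, 0.001]
ft_force: [-1.3, 0.4, -0.1]
width: 0.2
grasp_force: 0.0
[([297.6, 120.7, 414.0, 183.9], 0.75), ([297.8, 120.7, 414.0, 223.0], 0.64)]
t 20.5 at [451.907 160.606 121.612] F [0.634 0.03  0.708] w 0.47741934144762105 g 0.0
[450, 158, 119] 102 0 -> [ 2.4 -2.1  2.6] [0.    0.003 0.002]
```

```bash
python3 -m creep '[{"translation":[0,-2,2],"angular":[0,0,0],"jaw":0},{"translation":[0,-2,4],"angular":[0,0,0],"jaw":0},{"translation":[0,-2,5],"angular":[0,0,0],"jaw":0},{"translation":[0,-2,5],"angular":[0,0,0],"jaw":0},{"translation":[0,-2,5],"angular":[0,0,0],"jaw":0},{"translation":[0,-2,5],"angular":[0,0,0],"jaw":0},{"translation":[0,-2,5],"angular":[0,0,0],"jaw":0},{"translation":[0,-2,5],"angular":[0,0,0],"jaw":0}]'
python3 - <<'E'
from h import *
rel([([450,158,250],102,0),([530,130,330],102,0),([520,20,320],102,0)])
E
```

```text
t: 21.5
ee_pos: [452.1, 158.5, 116.3]
orientation: [-0.331, 3.122, 0.001]
ft_force: [0.6, 0.2, 0.5]
width: 0.3
grasp_force: 0.0
t 21.5 at [452.094 158.463 116.298] F [0.632 0.183 0.452] w 0.3478947366012756 g 0.0
[450, 158, 250] 102 0 -> [   1.8    0.  -133.7] [0.    0.002 0.002]
[530, 130, 330] 102 0 -> [ -70.7  -44.1 -213.5] [0.    0.002 0.002]
[520, 20, 320] 102 0 -> [ -37.8 -149.6 -203.7] [0.    0.002 0.002]
```

Run:
```python
from h import *
np.set_printoptions(precision=1,suppress=True)
ctrl.get_image("scene");i=ctrl.camera_info("scene")
for n in("lid","upper_eye","lid_edge","toolbox"):print([(d['rect'],d['score']) for d in ctrl.look_for("scene",n)[:2]])
v=[509,242.5,1.75]
def pt(x,y,z):
    a=v[2];return [v[0]+x*np.cos(a)-y*np.sin(a),v[1]+x*np.sin(a)+y*np.cos(a),z]
for th in(20,10,5,0):
    t=np.deg2rad(th)
    P=np.array([proj("scene",pt(90-r*np.cos(t)+h*np.sin(t),y,111+r*np.sin(t)+h*np.cos(t)),i) for r in(0,182) for y in(-122,122) for h in(0,12)]);
    Q=np.array([proj("scene",pt(90-r*np.cos(t)+h*np.sin(t),y,111+r*np.sin(t)+h*np.cos(t)),i) for r in(227,) for y in(-22,22) for h in(0,6)]);
    print(th,P.min(0),P.max(0),"tab",Q.min(0),Q.max(0))
```

```text
[([296.7, 119.8, 413.8, 189.3], 0.58), ([298.4, 121.8, 411.2, 223.5], 0.47)]
[([296.8, 119.4, 410.2, 186.2], 0.61), ([215.7, 225.7, 298.2, 292.3], 0.24)]
[([112.3, 237.7, 129.0, 260.1], 0.59), ([299.9, 117.9, 412.8, 185.3], 0.56)]
[([297.4, 118.6, 413.3, 224.7], 0.92)]
20 [299.  117.6] [413.5 171. ] tab [317.1 144.8] [331.6 155. ]
10 [296.6 117.8] [413.1 182.5] tab [313.6 159.2] [327.5 169.4]
5 [295.9 117.9] [412.8 187.8] tab [312.5 166. ] [326.1 176.1]
0 [295.6 118. ] [412.6 192.9] tab [311.9 172.4] [325.2 182.3]
```

```bash
python3 -m creep '[{"translation":[0,0,2],"angular":[0,0,0],"jaw":0},{"translation":[0,0,4],"angular":[0,0,0],"jaw":0},{"translation":[0,0,6],"angular":[0,0,0],"jaw":0},{"translation":[0,0,8],"angular":[0,0,0],"jaw":0},{"translation":[0,0,8],"angular":[0,0,0],"jaw":0},{"translation":[0,0,8],"angular":[0,0,0],"jaw":0},{"translation":[0,0,8],"angular":[0,0,0],"jaw":0},{"translation":[0,0,8],"angular":[0,0,0],"jaw":0}]'
python3 - <<'E'
from h import *
rel([])
ctrl.get_image("scene")
for n in("lid","upper_eye","lid_edge"):print([(d['rect'],d['score']) for d in ctrl.look_for("scene",n)[:2]])
E
```

```text
t: 22.75
ee_pos: [452.1, 158.5, 108.3]
orientation: [-0.331, 3.122, 0.001]
ft_force: [0.0, 0.1, -0.3]
width: 0.3
grasp_force: 0.0
t 22.75 at [452.136 158.483 108.339] F [ 0.01   0.131 -0.258] w 0.34884624120109964 g 0.0
[([294.4, 118.8, 412.9, 190.6], 0.92), ([111.2, 238.1, 129.4, 259.5], 0.37)]
[([295.8, 119.7, 410.5, 189.6], 0.9)]
[([296.5, 118.7, 414.5, 190.1], 0.84)]
```

```bash
python3 -m creep '[{"translation":[0,0,1],"angular":[0,0,0],"jaw":0},{"translation":[0,0,2],"angular":[0,0,0],"jaw":0},{"translation":[0,0,3],"angular":[0,0,0],"jaw":0},{"translation":[0,0,4],"angular":[0,0,0],"jaw":0},{"translation":[0,0,4],"angular":[0,0,0],"jaw":0},{"translation":[0,0,4],"angular":[0,0,0],"jaw":0},{"translation":[0,0,4],"angular":[0,0,0],"jaw":0},{"translation":[0,0,4],"angular":[0,0,0],"jaw":0}]'
python3 - <<'E'
from h import *
rel([])
ctrl.get_image("scene")
for n in("lid","upper_eye","lid_edge"):print([(d['rect'],d['score']) for d in ctrl.look_for("scene",n)[:2]])
E
```

```text
t: 23.95
ee_pos: [452.1, 158.5, 104.3]
orientation: [-0.331, 3.122, 0.001]
ft_force: [-0.4, -0.6, 0.2]
width: 0.3
grasp_force: 0.0
t 23.95 at [452.12  158.465 104.308] F [-0.369 -0.581  0.184] w 0.31257263260296053 g 0.0
[([296.7, 117.4, 413.4, 193.9], 0.89)]
[([300.0, 121.6, 410.1, 193.9], 0.67)]
[([296.5, 116.3, 413.2, 191.5], 0.78)]
```

```bash
python3 -m creep '[{"translation":[0,0,1],"angular":[0,0,0],"jaw":0},{"translation":[0,0,2],"angular":[0,0,0],"jaw":0},{"translation":[0,0,3],"angular":[0,0,0],"jaw":0},{"translation":[0,0,3],"angular":[0,0,0],"jaw":0},{"translation":[0,0,3],"angular":[0,0,0],"jaw":0},{"translation":[0,0,3],"angular":[0,0,0],"jaw":0},{"translation":[0,0,3],"angular":[0,0,0],"jaw":0},{"translation":[0,0,3],"angular":[0,0,0],"jaw":0}]'
python3 - <<'E'
from h import *
rel([])
E
```

```text
t: 25.15
ee_pos: [452.1, 158.4, 101.6]
orientation: [-0.331, 3.122, 0.001]
ft_force: [-2.2, -1.4, 5.4]
width: 0.5
grasp_force: 2.6
t 25.15 at [452.147 158.441 101.602] F [-2.193 -1.431  5.371] w 0.458206850272692 g 2.562997107161209
```

```bash
python3 -m creep '[{"translation":[0,0,-30],"angular":[0,0,0],"jaw":0},{"translation":[-20,-5,-60],"angular":[0,0,0],"jaw":0},{"translation":[-45,-10,-70],"angular":[0,0,0],"jaw":0},{"translation":[-60,-11,-70],"angular":[0,0,0],"jaw":0.3},{"translation":[-60,-11,-70],"angular":[0,0,0],"jaw":0.7},{"translation":[-60,-11,-70],"angular":[0,0,0],"jaw":1},{"translation":[-60,-11,-70],"angular":[0,0,0],"jaw":1},{"translation":[-60,-11,-70],"angular":[0,0,0],"jaw":1}]'
python3 - <<'E'
from h import *
np.set_printoptions(precision=1,suppress=True,linewidth=250)
i=ctrl.camera_info("wrist");im=snap("wrist","w7")
rel([]);g=cv2.cvtColor(im,cv2.COLOR_RGB2GRAY)
u,v=proj("wrist",[529,132,117],i);print(u,v)
u,v=int(u),int(v);print(g[v-40:v+41:2,u-44:u+45:2])
E
```

```text
t: 26.15
ee_pos: [512.4, 160.2, 171.2]
orientation: [-0.332, 3.122, 0.001]
ft_force: [1.1, 0.7, 1.2]
width: 47.0
grasp_force: 0.0
t 26.2 at [512.546 160.256 171.331] F [0.413 0.946 0.995] w 50.8729585982409 g 0.0
237.72763385270858 223.56240418977495
[[138 139 140 ...  72  72  74]
 [137 137 137 ...  73  73  73]
 [136 137 138 ...  71  72  73]
 ...
 [125 125 127 ...  67  68  69]
 [122 122 123 ...  67  69  69]
 [121 121  82 ...  67  68  69]]
```

Run:
```python
import cv2
g=cv2.imread("pics/w7.png",0)
for r in range(170,262,2): print(r,''.join(chr(65+min(25,g[r,c]//8)) for c in range(170,320,2)))
```

```text
170 RRRRRRRRRRQQQQQQQQQQQQQQQQQQQQQQQQQQQQQQQQQQQQQQQMHIJJJJJJJJJJJJWWWWWWWWWWW
172 RRRRRRRRRRRRRQQQQQQQQQQQQQQQQQQQQQQQQQQQQQQQQQQQQMIIJJJJJJJJJJIJWWWWWWWWWWW
174 RRRRRRRRRRRRRRQQQQQQQQQQQQQQQQQQQQQQQQQQQQQQQQQQQKIIJJJJJJJJJJJJWWWWWWWWWWW
176 RRRRRRRRRRRRRRQQQQQQQQQQQQQQQQQQQQQQQQQQQQQQQQQQQKIIJJIJJJJJJJJJWWWWWWWWWWW
178 RRRRRRRRRRRRRRRRQQQQQQQQQQQQQQQQQQQQQQQQQQQQQQQQQKIIIJJJJJJJJJJKWWWWWWWWWWW
180 RRRRRRRRRRRRRRRRRRRRQQQQQQQQQQQQQQQQQQQQQQQQQQQQQKIIIIJJJJJJJJJKWWWWWWWWWWW
182 RRRRRRRRRRRRRRRRRRRRRRRRQQQQQQQQQQQQQQQQQQQQQQQQQKIIIIJJJJJJJJJMWWWWWWWWWWW
184 RRRRRRRRRRRRRRRRRRRRRRRRRRRRRQQQQQQQQQQQQQQQQQQQQJIIIIJJJJJJJJJNWWWWWWWWWWW
186 RRRRRRRRRRRRRRRRRRRRRRRRRRRRRRRRRRQQQQQQQQQQQQQQQIIIJIJJJJJJJJJNWWWWWWWWWWW
188 QRRRRRRRRRRRRRRRRRRRRRRRRRRRRRRRRRRRRRQQQQQQQQQQQIIIIJJJJJJJJJJPWWWWWWWWWWW
190 QQQQQRRRRRRRRRRRRRRRRRRRRRRRRRRRRRRRRRRRRRRQQQQQQIIIIIIIJJJJJJJQWWWWWWWWWWW
192 QQQQQQQQQRRRRRRQRRRRRRIGGGHHHHIIIIJJJJKKKKKMMMMOOIIIIIIJJJJJJJJSWWWWWWWWWWW
194 QQQQQQQQQQQQQQQRRRRQRJGGGGGGGGGGHHHHGGGGGGGGGGGGGGIIIIIIJIJJJIJSWWWWWWWWWWW
196 QQQQQQQQQQQQQQQQQQQQLHHHHHHHHGHGGGGGGGGGGGGGGGGGGGIIIIII
[... 1879 characters left out ...]
PPOOOOIIIIIIIIGGGFHHHHHHHHHHHGGGGGGIIIIIIIIIIIIVWWWWWWWWWWWW
246 QQQQQQQQQQQQQQQQPPPPJIIIIIIIIGGGGHHHHHHHHHHHGGGGGGIIIIIIIIIIIIVWWWWWWWWWWWW
248 QQQQQQQQQQQQQQQQQQQOIIIIIIIIHGGGFHHHHHHHHHHHGGGGGHIIIIIIIIIIIIVWWWWWWWWWWWW
250 QQQQQQQQQQQQQQQQQQQKIIIIIIIIGGGFGHHHHHHHHHHHHGGGGHIIIIIIIIIIIIVWWWWWWWWWWWW
252 QQPQQQQQQQQQQQQQQQNIIIIIIIIIGGGFGHHHHHHHHHHHHGGGGHIIIIIIIIIIIIVWWWWWWWWWWWW
254 PPPPPQQQQQQQQQQQQOJIIIIIIIIGGFFGGHHHHHHHHHHHHGGGGHIIIIIIIIIIIIVWWWWWWWWWWWW
256 PPPPPPPPPPPPPQQQOJIIIIIIIIIGGGGGFHHHHHHHHHHHHGGGGHIIIIIIIIIIIIVWWWWWWWWWWWW
258 PPPPPPPPPPPPPPPPJIIIIIIIIIHGGGFGGPPPPPPPPPPPPPNMKHIIIIIIIIIIIIVWWWWWWWWWWWW
260 MMMMMMNPPPPPPPPKJIIIIIIIIIGGGGFGGPQQQQQQQQQQQQQQMHIIIIIIIIIIHIVWWWWWWWWWWWW
```

Run:
```python
from h import *
i=ctrl.camera_info("wrist")
g=cv2.imread("pics/w7.png",0);M=(g[205:240,225:265]>95).astype(np.uint8);M=cv2.resize(M,None,fx=8,fy=8,interpolation=0)
a=np.linspace(0,2*np.pi,60)
best=[]
for x in np.arange(520,540,.5):
  for y in np.arange(122,142,.5):
    m=np.ones_like(M)
    for z in(117,111,108,100):
        P=np.array([proj("wrist",[x+8*np.cos(t),y+8*np.sin(t),z],i) for t in a])
        k=np.zeros_like(M);cv2.fillPoly(k,[np.int32(np.round((P-[224.5,204.5])*8))],1);m&=k
    best.append(((m&M).sum()/max(1,(m|M).sum()),x,y))
best.sort(reverse=True);print(best[:6]);print(onz("wrist",243.5,227.5,117,i),ctrl.get_obs()['ee_pos'])
rel([([480,40,250],102,0),([443,-378,200],60,0)])
```

```text
[(np.float64(0.9264220356570135), np.float64(531.5), np.float64(135.5)), (np.float64(0.9032167832167832), np.float64(531.5), np.float64(135.0)), (np.float64(0.8799815922687528), np.float64(531.5), np.float64(136.0)), (np.float64(0.879319903899464), np.float64(532.0), np.float64(135.5)), (np.float64(0.8567259461924305), np.float64(532.0), np.float64(135.0)), (np.float64(0.8508447014183756), np.float64(531.0), np.float64(135.5))]
[531.4638306  137.00948881 117.        ] [512.54627853 160.256439   171.33057343]
t 26.2 at [512.546 160.256 171.331] F [0.413 0.946 0.995] w 50.8729585982409 g 0.0
[480, 40, 250] 102 0 -> [  56.9 -110.7  -78.8] [0.    0.002 0.002]
[443, -378, 200] 60 0 -> [ 181.  -511.6  -29.2] [0.001 0.002 0.735]
```

```bash
python3 -m creep '[{"translation":[10,-30,-40],"angular":[0,0,0.05],"jaw":1},{"translation":[30,-80,-60],"angular":[0,0,0.2],"jaw":1},{"translation":[52,-135,-65],"angular":[0,0,0.37],"jaw":1},{"translation":[74,-190,-65],"angular":[0,0,0.54],"jaw":1},{"translation":[96,-245,-65],"angular":[0,0,0.71],"jaw":1},{"translation":[115,-300,-65],"angular":[0,0,0.88],"jaw":1},{"translation":[133,-355,-65],"angular":[0,0,1.05],"jaw":1},{"translation":[150,-410,-60],"angular":[0,0,1.22],"jaw":1}]'
python3 - <<'E'
from h import *
rel([([443,-379,190],12,0)])
E
```

```text
t: 27.2
ee_pos: [451.9, -274.1, 231.4]
orientation: [1.524, 2.744, 0.003]
ft_force: [0.6, -0.7, 0.0]
width: 87.7
grasp_force: 0.0
t 27.2 at [ 451.876 -274.142  231.422] F [ 0.569 -0.745  0.004] w 87.70786090034507 g 0.0
[443, -379, 190] 12 0 -> [-84.3 -63.1  41.4] [0.003 0.001 0.347]
```

```bash
python3 -m creep '[{"translation":[-30,-22,5],"angular":[0,0,0.12],"jaw":1},{"translation":[-60,-45,20],"angular":[0,0,0.24],"jaw":1},{"translation":[-80,-60,35],"angular":[0,0,0.347],"jaw":1},{"translation":[-84,-63,41],"angular":[0,0,0.347],"jaw":1},{"translation":[-84,-63,41],"angular":[0,0,0.347],"jaw":1},{"translation":[-84,-63,41],"angular":[0,0,0.347],"jaw":1},{"translation":[-84,-63,41],"angular":[0,0,0.347],"jaw":1},{"translation":[-84,-63,41],"angular":[0,0,0.347],"jaw":1}]'
python3 - <<'E'
from h import *
np.set_printoptions(precision=1,suppress=True)
i=ctrl.camera_info("wrist");im=snap("wrist","w8")
for n in("pin","pin_block"):
    for d in ctrl.look_for("wrist",n)[:3]:
        r=d['rect'];print(n,np.round(r),round(d['score'],2),onz("wrist",(r[0]+r[2])/2,(r[1]+r[3])/2,100,i))
u,v=proj("wrist",[443,-379,106],i);print(u,v);u,v=int(u),int(v)
rel([([443,-379,190],12,0)])
g=cv2.cvtColor(im,cv2.COLOR_RGB2GRAY)
for r in range(v-50,v+51,2): print(r,''.join(chr(65+min(25,g[r,c]//8)) for c in range(u-60,u+61,2)),u-60 if r==v-50 else '')
E
```

```text
t: 28.2
ee_pos: [444.1, -376.4, 190.3]
orientation: [1.967, 2.447, 0.003]
ft_force: [-0.4, 0.0, -0.3]
width: 87.7
grasp_force: 0.0
pin [295.  87. 333. 121.] 0.98 [ 455.9 -289.7  100. ]
pin [259. 184. 292. 222.] 0.71 [ 442.7 -378.4  100. ]
pin_block [236. 151. 314. 233.] 0.96 [ 440.3 -368.5  100. ]
275.4461779287272 205.76582586762106
t 28.35 at [ 443.931 -376.636  190.021] F [-0.325  0.301  0.456] w 87.50832355988356 g 0.0
[443, -379, 190] 12 0 -> [-2.1 -1.4  0. ] [ 0.003 -0.     0.006]
155 RRRRRQRRQQQQQQQQQQQQQQQROOOORSSSSSSSSSRRRRONNNNQRRRRRRRSSSSTT 215
157 RRRRRQRRQQQQQQQQQQQQQQQRONOOOOQSRRSSSSRRRRONNNNRRRRRRRRSSTTTT 
159 RRRRQQRRQQQQQQQQQQQQQQQOPPOONOOOQSSSSRRRRRONNNNRRRRRRRRSSTTTS 
161 RRRRQQRQQQQQQQQQQQQQQQQPPPPPONOONOSSSRRRRRRNNNNRRRRRRRRSTTTTS 
163 RRRRQQRQQQQQQQQQQQQQQQOPPPPPPOONNOOORRRRRRSNNNNORRRRRRRSTTTTS 
165 RRRRQQQQQQQQQQQQQQQQQQPPPPPPPOOPONNNOPRRSSSNNNNNRRRRRRSSTTTSS 
167 RRRRQQQQQQQQQQQQQQQQQOPPPPPPPOPPPONNNNLPSSNNNNNNRRRRRRSSTTTSS 
169 RRRRQQQQQQQQQQQQQQQQQPPPPPPPOOPPPOOONNNNJMNNNNNNOORRRRSTTTTSS 
171 RRRQQQQQQQQQQQQQQQQQOPPPPPPPOOPPPOOOOONMJJJLNNNNNNRRRRSTTSTSS 
17
[... 2110 characters left out ...]
NNNNNNNNNNNNORSSTTSSSSSSSRRSSS 
237 QQQQQQQQQQRRRRNNLJKMNNNNNNNNNNNNNNNNNNNNNNORSSTTTSSSSSSRRRSSS 
239 QQQQQQQQQRRRRRNNLJKMNNNNNNNNONNNNNNNNNNMNNOSSSTTTSSSSSRRRRSSS 
241 QQQQQQQQRRRRRRNMKJLNNNNNNNNNNNNNNNNNNNNMNNOSSTTTTSSSSSRRRRSSS 
243 QQQQQQQQRRRRRRNMKJLNNNNNNNNNNNNNNNNNNNNNNOSSSSTTSSSSSSRRRRSSS 
245 QPQQQQQQRRRRRRNLKJLNNNNNNNNNNNNNNNNNNNNNNSSSSTTTSSSSSSRRRSSSS 
247 QPPQQQQRRRRRRRNLJKMNNNNNNNNNNNNNNNNNNNNNNSSSSTTTSSSSSRRRRSSSS 
249 QPQQQQQRRRRRRRROJKMNNNNNNNNNNNNNNNNNNMMNSSSSTTSSSSSSSRRRRSSSS 
251 QPQQQQQRRRRRRRQOLONNNNNNNNNONNNNNNNNNNNNSSSSTTTSSSSSSRRRSSSSS 
253 QQQQQQQRRRRRRRQNMPSSONNNNNNNNNNNNNNNNNNRSSSSTTTSSSSSRRRRSSSSS 
255 PPQQQQQRRRRRRRPMMQSSRRNNNNNNNNNNNNNNNMQSSSSSTTTSSSSSRRSSSSSSS
```

Run:
```python
from h import *
i=ctrl.camera_info("wrist")
p=onz("wrist",275.5,209.5,106,i);print(p)
rel([([p[0],p[1],75],12,0)])
```

```text
[ 443.50381783 -382.38620827  106.        ]
t 28.35 at [ 443.931 -376.636  190.021] F [-0.325  0.301  0.456] w 87.50832355988356 g 0.0
[np.float64(443.50381782845574), np.float64(-382.3862082689845), 75] 12 0 -> [ -5.5  -2.  115. ] [ 0.003 -0.     0.006]
```

```bash
python3 -m creep '[{"translation":[-3,-1,35],"angular":[0,0,0],"jaw":1},{"translation":[-5,-2,75],"angular":[0,0,0.006],"jaw":1},{"translation":[-5,-2,105],"angular":[0,0,0.006],"jaw":0.8},{"translation":[-5,-2,115],"angular":[0,0,0.006],"jaw":0.6},{"translation":[-5,-2,115],"angular":[0,0,0.006],"jaw":0},{"translation":[-5,-2,115],"angular":[0,0,0.006],"jaw":0},{"translation":[-5,-2,115],"angular":[0,0,0.006],"jaw":0},{"translation":[-5,-2,115],"angular":[0,0,0.006],"jaw":0}]'
python3 -m creep '[{"translation":[0,0,0],"angular":[0,0,0],"jaw":0},{"translation":[0,0,0],"angular":[0,0,0],"jaw":0},{"translation":[0,0,0],"angular":[0,0,0],"jaw":0},{"translation":[0,0,0],"angular":[0,0,0],"jaw":0},{"translation":[0,0,-4],"angular":[0,0,0],"jaw":0},{"translation":[0,0,-15],"angular":[0,0,0],"jaw":0},{"translation":[0,0,-32],"angular":[0,0,0],"jaw":0},{"translation":[0,0,-55],"angular":[0,0,0],"jaw":0}]'
```

```text
t: 29.35
ee_pos: [443.5, -382.3, 75.6]
orientation: [1.976, 2.439, 0.003]
ft_force: [0.1, 0.1, 0.2]
width: 31.2
grasp_force: 0.0
t: 30.35
ee_pos: [442.8, -381.9, 130.9]
orientation: [1.977, 2.441, 0.003]
ft_force: [0.3, -0.0, -1.0]
width: 26.9
grasp_force: 30.0
```

Run:
```python
from h import *
rel([([531.5,135.5,250],12,0),([531.5,135.5,205],12,0)])
```

```text
t 30.35 at [ 442.824 -381.858  130.855] F [ 0.272 -0.045 -0.987] w 26.882024678949602 g 29.99396012390207
[531.5, 135.5, 250] 12 0 -> [ 487.7  194.5 -118.3] [ 0.002 -0.001 -0.   ]
[531.5, 135.5, 205] 12 0 -> [487.7 194.4 -73.3] [ 0.002 -0.001 -0.   ]
```

```bash
python3 -m creep '[{"translation":[0,0,-40],"angular":[0,0,0],"jaw":0},{"translation":[20,8,-85],"angular":[0,0,0],"jaw":0},{"translation":[60,24,-118],"angular":[0,0,0],"jaw":0},{"translation":[110,44,-118],"angular":[0,0,0],"jaw":0},{"translation":[165,66,-118],"angular":[0,0,0],"jaw":0},{"translation":[220,88,-118],"angular":[0,0,0],"jaw":0},{"translation":[275,110,-118],"angular":[0,0,0],"jaw":0},{"translation":[330,132,-118],"angular":[0,0,0],"jaw":0}]'
python3 - <<'E'
from h import *
rel([([531.5,135.5,230],12,0)])
E
```

```text
t: 31.35
ee_pos: [503.4, -30.1, 249.6]
orientation: [1.976, 2.439, 0.005]
ft_force: [0.6, -0.4, -0.8]
width: 26.5
grasp_force: 30.0
t 31.35 at [503.41  -30.1   249.606] F [ 0.554 -0.373 -0.752] w 26.506513253115852 g 29.992747937430977
[531.5, 135.5, 230] 12 0 -> [156.2  61.8  19.8] [ 0.004  0.    -0.   ]
```

```bash
python3 -m creep '[{"translation":[40,16,0],"angular":[0,0,0],"jaw":0},{"translation":[85,34,4],"angular":[0,0,0],"jaw":0},{"translation":[125,50,12],"angular":[0,0,0],"jaw":0},{"translation":[150,60,25],"angular":[0,0,0],"jaw":0},{"translation":[156,62,38],"angular":[0.004,0,0],"jaw":0},{"translation":[156,62,42],"angular":[0.004,0,0],"jaw":0},{"translation":[156,62,42],"angular":[0.004,0,0],"jaw":0},{"translation":[156,62,42],"angular":[0.004,0,0],"jaw":0}]'
python3 - <<'E'
from h import *
np.set_printoptions(precision=1,suppress=True)
i=ctrl.camera_info("wrist");im=snap("wrist","w9");rel([([531.5,135.5,205],12,0)])
o=ctrl.get_obs();x,y,z=o['ee_pos']
print("tip",proj("wrist",[x,y,z-69.6],i),"collarbottom",proj("wrist",[x,y,z-7.6],i),"top",proj("wrist",[x,y,z+30.4],i),"eye",proj("wrist",[531.5,135.5,117],i))
g=cv2.cvtColor(im,cv2.COLOR_RGB2GRAY)
for r in range(190,300,2): print(r,''.join(chr(65+min(25,g[r,c]//8)) for c in range(215,345,2)))
E
```

```text
t: 32.35
ee_pos: [531.9, 132.7, 207.0]
orientation: [-1.978, -2.439, 0.001]
ft_force: [0.1, 0.5, -0.8]
width: 26.6
grasp_force: 30.0
t 32.4 at [531.941 132.862 207.021] F [-0.68  -0.118 -1.09 ] w 26.753005104878447 g 29.994047424042947
[531.5, 135.5, 205] 12 0 -> [2.7 0.1 2. ] [-0.001 -0.    -0.001]
tip [277.748 207.593] collarbottom [277.475 233.327] top [277.209 258.327] eye [277.941 198.563]
190 QQQQPPQQPPPPQQQQQQIIIIIIIIIIIHLQQOHIIIIIIIIIIILQQQQPPPOOMLMNOPQPP
192 QQQQQPPPPPPPQQQQQQIIIIIIIIIIHPQQQQQKIIIIIIIIIINQQQPPPOOOMLMOPPPPP
194 QQQQPPQPPPPPQQQQQQIIIIIIIIIHPRRRQQQQIIIIIIIIIINQQQPPPOONMLNOPQPPP
196 QQQPQQQQPPPPQQQQQQIIIIIIIIIHQQQQQQQQJIIIIIIIIINQQQPPPPONLLNOPQPQP
198 QQQQQQQPPPPPQQQQQQIIIIIIIIIHQRRQQQQQIIIIIIIIIIPQQQPPOOOMLMOPPQQPP
200 QQQPQPPPPPPQQQQQQQIIIIIIIIIIIQRQQQQJHIIIIIIIIIPQQQPPPOOMLMOPPQQQQ
202 QQPPPPPPPPPQQQQQQQIIIIIIIIIIHHLQQNIIIIIIIIIIIIPQQQPPOONLLNOPQQQPP
204 QQQPPPQPPPPQQQQQQQIIIIIIIIIIIIIIIIIIIIIIIIIIIIPQQQPPOONLLNOPQQPPQ
206 QQPPPPPPPPPQQQQQQQIIIIIIIIIIIUXXXSJIIIIIIIIIIIPQQPPPOOMLMOPPQPPPP
208 QQPPPQPPPPPQQQQQQQIIIIIIIIIISWXXYWSIIIIIIIIIIIPQQPPPOOMLMOPPQPPPP
21
[... 2447 characters left out ...]

280 RWUPQNNNNNNNJJJHIIIVWRQQQQRSVZZZYYZYTRQQUUTTSMIIHHJJMNNNNNNNQPQQI
282 VVPPPNNNNNNNJJIHHHIWWWQQQQQQQRSSRRSRQQQQUUUUSNIIHHJJKNNNNNNNQNRWQ
284 XWQPONNNNNNMJJIHHHIWWVQQQQQQPPQQQQQQQQQQUUUTROIIIHJJJNNNNNNOONSXW
286 YWPPNNNNNNNKJJHHHHKWWVQQQQQQPQQQQQQQQQQQUUUTQPIIHHIJJNNNNNNRONOWY
288 ZTNNONNNNNNJKKHHHHSWWVQQQQQQPQQQQQQQQQQQUUUSQPJIIHIKKLNNNNNPNNNUZ
290 XQNOONNNNNNJKKHHHHVWWQQTRQQQPQQQQQQQQQQQUUTSPQKHHHIKKKNNNNNNONNSX
292 YPNNNNNNNNNKLLJJJJSSSOORRQPOOOPPPPOOPPPORRRPOPNJJJKLLKNNNNNNNNNWZ
294 QONPPPPPPPPPPPPPPPPPPPPPPPPPPPPPPPPPPPPPPPPPPPPPPPPPPPPPPPPPPKNQY
296 XOPQQQQQQQQQQQQQQQQQQQQQQQQQQQQQQQQQQQQQQQQQQQQQQQQQQQQQQQQQQLMSZ
298 SOSSSSSSSSSSSSSSSSSSSSSTTTTTTTTTTTTTTTTTSTTTTTTTTTSSSSSSSSSSSNMPZ
```

Run:
```python
from h import *
i=ctrl.camera_info("wrist")
g=cv2.imread("pics/w9.png",0);M=(g[178:204,262:296]>95).astype(np.uint8);M=cv2.resize(M,None,fx=8,fy=8,interpolation=0)
a=np.linspace(0,2*np.pi,60);best=[]
for x in np.arange(524,540,.5):
  for y in np.arange(126,144,.5):
    m=np.ones_like(M)
    for z in(117,111,108,100):
        P=np.array([proj("wrist",[x+8*np.cos(t),y+8*np.sin(t),z],i) for t in a])
        k=np.zeros_like(M);cv2.fillPoly(k,[np.int32(np.round((P-[261.5,177.5])*8))],1);m&=k
    best.append(((m&M).sum()/max(1,(m|M).sum()),x,y))
best.sort(reverse=True);print(best[:4])
x,y,z=ctrl.get_obs()['ee_pos'];print("pin top disc",onz("wrist",279.5,258,z+30.4,i),"tcp",x,y)
b=best[0];rel([([b[1],b[2],190],12,0),([b[1],b[2],126],12,0)])
```

```text
[(np.float64(0.920668992040068), np.float64(531.5), np.float64(136.0)), (np.float64(0.9183035714285714), np.float64(532.0), np.float64(136.0)), (np.float64(0.9080060557485083), np.float64(531.5), np.float64(135.5)), (np.float64(0.8972451058552573), np.float64(532.0), np.float64(135.5))]
pin top disc [533.10311096 133.39454231 237.42116007] tcp 531.940796353663 132.86213953809087
t 32.4 at [531.941 132.862 207.021] F [-0.68  -0.118 -1.09 ] w 26.753005104878447 g 29.994047424042947
[np.float64(531.5), np.float64(136.0), 190] 12 0 -> [ 3.2  0.2 17. ] [-0.001 -0.    -0.001]
[np.float64(531.5), np.float64(136.0), 126] 12 0 -> [ 3.1  0.3 81. ] [-0.001 -0.    -0.001]
```

```bash
python3 -m creep '[{"translation":[2.7,-0.5,0],"angular":[0,0,0],"jaw":0},{"translation":[2.7,-0.5,6],"angular":[0,0,0],"jaw":0},{"translation":[2.7,-0.5,14],"angular":[0,0,0],"jaw":0},{"translation":[2.7,-0.5,20],"angular":[0,0,0],"jaw":0},{"translation":[2.7,-0.5,25],"angular":[0,0,0],"jaw":0},{"translation":[2.7,-0.5,30],"angular":[0,0,0],"jaw":0},{"translation":[2.7,-0.5,34],"angular":[0,0,0],"jaw":0},{"translation":[2.7,-0.5,38],"angular":[0,0,0],"jaw":0}]'
```

```text
t: 33.4
ee_pos: [530.6, 136.2, 168.3]
orientation: [-1.977, -2.44, 0.001]
ft_force: [-0.8, 1.2, -1.4]
width: 26.7
grasp_force: 30.0
```

```bash
python3 -m creep '[{"translation":[0,0,7],"angular":[0,0,0],"jaw":0},{"translation":[0,0,14],"angular":[0,0,0],"jaw":0},{"translation":[0,0,21],"angular":[0,0,0],"jaw":0},{"translation":[0,0,28],"angular":[0,0,0],"jaw":0},{"translation":[0,0,34],"angular":[0,0,0],"jaw":0},{"translation":[0,0,39],"angular":[0,0,0],"jaw":0},{"translation":[0,0,42],"angular":[0,0,0],"jaw":0},{"translation":[0,0,42],"angular":[0,0,0],"jaw":0}]'
```

```text
t: 34.4
ee_pos: [530.4, 136.1, 126.3]
orientation: [-1.976, -2.44, 0.002]
ft_force: [0.3, -0.8, -1.5]
width: 26.4
grasp_force: 30.0
```

```bash
python3 -m creep '[{"translation":[0,0,1],"angular":[0,0,0],"jaw":0},{"translation":[0,0,2],"angular":[0,0,0],"jaw":0},{"translation":[0,0,2],"angular":[0,0,0],"jaw":0.6},{"translation":[0,0,2],"angular":[0,0,0],"jaw":0.6},{"translation":[0,0,2],"angular":[0,0,0],"jaw":0.6},{"translation":[0,0,2],"angular":[0,0,0],"jaw":0.6},{"translation":[0,0,-10],"angular":[0,0,0],"jaw":0.6},{"translation":[0,0,-40],"angular":[0,0,0],"jaw":0.6}]'
python3 -m creep '[{"translation":[0,0,-30],"angular":[0,0,0],"jaw":0.6},{"translation":[0,0,-60],"angular":[0,0,0],"jaw":0.6},{"translation":[0,0,-60],"angular":[0,0,0],"jaw":0.6},{"translation":[0,0,-60],"angular":[0,0,0],"jaw":0.6},{"translation":[0,0,-60],"angular":[0,0,0],"jaw":0.6},{"translation":[0,0,-60],"angular":[0,0,0],"jaw":0.6},{"translation":[0,0,-60],"angular":[0,0,0],"jaw":0.6},{"translation":[0,0,-60],"angular":[0,0,0],"jaw":0.6}]'
python3 - <<'E'
from h import *
np.set_printoptions(precision=1,suppress=True)
i=ctrl.camera_info("wrist");im=snap("wrist","w10");rel([])
for n in("pin",):print([(np.round(d['rect']),round(d['score'],2)) for d in ctrl.look_for("wrist",n)[:2]])
for z in(155,117):print(z,proj("wrist",[531.5,136,z],i))
g=cv2.cvtColor(im,cv2.COLOR_RGB2GRAY)
for r in range(170,240,3): print(r,''.join(chr(65+min(25,g[r,c]//8)) for c in range(225,335,2)))
ctrl.get_image("scene");k=ctrl.camera_info("scene")
for n in("pin","tray","lid"):print([(np.round(d['rect']),round(d['score'],2)) for d in ctrl.look_for("scene",n)[:3]])
print("expect pin head top/collar",proj("scene",[531.5,136,155],k),proj("scene",[531.5,136,117],k))
E
```

```text
t: 35.4
ee_pos: [529.6, 135.9, 166.4]
orientation: [-1.975, -2.439, 0.005]
ft_force: [0.5, -0.8, 0.5]
width: 52.6
grasp_force: 0.0
t: 36.4
ee_pos: [530.6, 136.1, 226.2]
orientation: [-1.976, -2.44, 0.002]
ft_force: [0.3, 0.1, -0.3]
width: 52.7
grasp_force: 0.0
t 36.45 at [530.608 136.108 226.307] F [-0.671 -0.452 -0.27 ] w 52.5154129347622 g 0.0
[(array([264., 180., 298., 223.]), 0.83)]
155 [278.857 207.571]
117 [278.879 196.97 ]
170 IIIIIIIIIIIIIIIIIIIIIIIIIIIIIIIIIIIIIIIIIIIIIIIIIIIHIIH
173 HIIIIIIIIIIIIIIIIIIIIIIIIIIIIIIIIIIIIIIIIIIIIIIHIIHIHIH
176 OMMMMMKKKKIIIIHHHHHHHHHHHHHHIIIHHIIIIIIIIIIIIIIHHHHHHHH
179 PPPPPPOPOPPPQPJHHHHHHHHHHHHHHHHHHHHHHHHHHOOOPOOONNNMKKL
182 PPPPPPPPOPPQPPJHHHIIHHHHKXYYXXIHHHHHHHHHHOPPPPPOOONMKLN
185 PPPPPPPOPPPPQPJIIIIIIKYZZXXXXZZZWIIIHIIIIOPPPPPOOONLKMN
188 PPPPPPPOPPPQQPJIIIIIRZVVWWWWWWWWZXJIIIIIIOPPPPOOOOMLLMO
191 PPPPPOOOPPPQPPJIIIISYUVWWWWWWWWVVXYJIIIIIPPPPPOOONMKLNO
194 PPPPPOPOPPPQPPJIIIIWTUXZZZZZZZZYUTXMIIIIIPPPPPOOONLKMNO
197 PPPPPOPPPPPQPPJIIIKWTZZYYYYYYXYZZUURIIIIHPPPPOOONMKLNOO
200 PPPPOOOPPQQPPPJIIIITYZYYYYYYYYYYYYVTIIIIIPPPPOOONMKLNOP
203 PP
[... 344 characters left out ...]
NLKMNOPPP
221 PPOOOPPPQPPPPPLJJJJJHHKQTYYXYVRNIHIIHIHIOPOOOOMKLNOPPPP
224 POOPPPPPQPPPPPPPPPQQQQQQPPPPPPPOOOPPPPPPPPOOONLKMNOPPPP
227 PPPPPPPPPPPPPPPPPPQQQQQPPPPPPPOOOPPPPPPPPPOOONLKMOOPPPP
230 POPPPPPPPPPPPPPPPPQQQQQPPPPPPPOOOPPPPPPPPOOOOMKLNOPPOPP
233 LMNPPPPPPPPPPPPPPPQQQQPPPPPPPOOOOPPPPPPPPOOONLKMNOPPMOM
236 IIHPPPPQPPPPPPPPPQQQQPPPPPPPPOOOOPPPPPPPOOOOMKLNOOPPHIJ
239 IHGPPPPPPPPPPPPPPQQQQPPPPPPPOOOOPPPPPPPPOOONMKLNOPPOGII
[(array([156., 225., 170., 261.]), 0.81), (array([322., 156., 332., 189.]), 0.57)]
[(array([214., 223., 298., 294.]), 0.71)]
[(array([296., 123., 413., 191.]), 0.94), (array([219., 224., 295., 293.]), 0.44)]
expect pin head top/collar [328.004 159.909] [327.021 171.804]
```

```bash
python3 -c "
from workcell import ctrl
print(ctrl.close_job())"
```

```text
the job is handed in; nothing more can be done
None
```

The job is handed in at about 36 s of the 72 s limit. The camera checks show the three parts in the box, the lid shut, the pin seated through both tabs with its head on the upper tab, and the empty tray back where it started; the judge's verdict was not reported.

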